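# Put the long socket away and close the chest on its folding stay

## Robot

A 6-joint arm with a two-finger parallel gripper is mounted at the origin on the work surface. World frame = base frame: x ahead of the robot, y to its left, z up, the work surface at z = 0. Lengths are in m, angles in rad, forces in N, time in s.
With the tool pointing down it reaches from about 0.4 to 0.825 m from the base axis. Payload 7 kg.
Tool frame: the origin (TCP) lies at the centre of the arm's flange, where the gripper is bolted on; the fingertips stand 178 mm ahead of it and the grasp point (between the pads) lies 159 mm ahead of it; x points along the fingers, z is the direction in which the jaws open and shut, and the axes are right-handed (so a half turn about x gives the same grasp; the last joint's range is limited). The gripper opens to 88 mm and grips with 3 to 60 N. Pads are 19 mm wide; open, the fingers measure 130 mm over their backs; the gripper's body (78 mm by 193 mm) begins 47 mm behind the grasp point.
Start: joints at [1.619, 0.359, 0.012, 0, -1.224, -0.288], TCP at [0.16, 0.656, 0.405] pointing down, gripper open.
Joint ranges: [-3.07, 3.07], [-1.43, 2.12], [-1.02, 1.25], [-3.03, 1.67], [-3.05, -0], [-3.03, 3.03]. Speed limits (rad/s): [2.39, 2.39, 3.01, 3.14, 3.14, 3.14].

## Interface

Orientations are given as [roll, pitch, yaw] about the fixed x, y, z axes, in that order (R = Rz(yaw) Ry(pitch) Rx(roll)).
In Python, from station import telemetry, optics, job_done, finder gives the robot as it stands.
- The arm moves only by the tool play_rows, never from a script. Its argument "steps" is a list of rows, each an object of numbers: "gripper": the opening, from 0 (shut) to 1 (fully open); "tx", "ty", "tz": the shift along the tool's x, y, z in units of 25 mm (1.0 is 25 mm); "ax", "ay", "az": the turn, a rotation vector about the tool's x, y, z in units of 6 degrees (1.0 is 6 degrees). In form: [{"gripper": .., "tx": .., "ty": .., "tz": .., "ax": .., "ay": .., "az": ..}, ...]. A call has 1 to 20 rows; each row shifts and turns the commanded pose from where the row before left it, along the tool's axes as they then stand; what a row does not reach is not made up. A row lasts 1/12 s, in which the tool goes at most 41.7 mm and 7.16 degrees, less where a joint would pass 70% of its speed; a pose out of reach is approached as far as the arm can. A call is refused whole if a number of a shift passes 1 or a number of a turn 1, either way. A call with a gripper value outside its range is refused whole. The fingers move at their own pace and stop on an object; "newtons" is the grip in N (left out, the last holds). Time passes only in rows, so rows that do not move let the fingers close. It gives the time, the measured TCP pose, the force and the opening at its end, in the units of the state.
- telemetry.get_state(): the state, without advancing time (a new reading comes with each control period).
- optics.grab_frame(name): name is "scene" or "top" or "wrist"; returns the picture (480x640x3 uint8, red, green, blue); there is no depth.
- optics.calibration(name): a dict with "fx", "fy", "cx", "cy" (pixels), "k1" (the pictures are not rectified: a ray, as slopes to the right and down, at radius r is drawn at 1 + k1 r^2 times it, then the intrinsics apply), "T" (4x4, takes a point from camera to world coordinates); the wrist camera has in their place "mount" (4x4, takes a point from camera to tool coordinates, whose origin is the TCP and whose axes are the tool frame's). Camera axes: x right, y down, z forward; pixel columns grow to the right and rows downward; lengths in m; the calibration is good to about 2 mm. A picture is of the moment at which its call begins: read the wrist's pose just before it. calibration takes no time and is no camera call.
- job_done(): hands the job in, once; it reports no verdict.
Trained networks look in the newest picture that a camera, given by its name, has taken for a name from the list of things; names that differ only in an ending like _2 or _b are one class to them, and where a whole thing is asked for, a point or a joint stands for the part that bears it (a point fixed in the world has none). Each returns a list of dicts, best first, with "confidence" (0 to 1); they miss things now and then, are a little off and sometimes report something else, mostly with a low value. They report only what shows in the picture. A call takes as long as a camera call. They do not tell look-alikes from the thing itself.
- finder.look_for(query, camera): "extent" ([left, top, right, bottom] in pixels, round what is visible of it).
- finder.silhouettes(query, camera): "pixels" (480x640 bool, what is visible of it) and "extent" ([left, top, right, bottom] in pixels, round what is visible of it).
- finder.pinpoint(query, camera): "location" ([row, column] in pixels: a listed point, or the origin of a listed thing).
The state is a dict: "t": time; "q": joint angles; "qd": joint speeds; "joint_efforts": joint torques, N m; "eef_pos": TCP position; "ee_rot": TCP orientation; "force": force on the tool from outside, world axes, zero at the start; "moment": the same for the moment, N m; "width": finger opening in m.
Only numpy, scipy, OpenCV 4.12 (cv2) and the standard library are available. Lean on these libraries where they do the work, as an engineer would, in place of code of your own. Each camera call takes 0.05 s, during which the arm holds its last target.

## Task

Put the long steel socket away in the tool chest: raise the lid by its bar until the folding stay locks and the lid stands by itself, without forcing it: the chest, which is not bolted down, must neither tip nor slide, and put the socket down in the empty front bay. Then close the chest: pull the stay's knee forward over its lock by its black knob and ease the lid all the way down, never letting it drop. Leave the other things on the bench alone.

Things in the scene. Friction and masses are not known exactly. Their poses are not given: they have to be found in the camera images.
- chest: Dark grey steel tool chest standing loose on a 2 mm rubber mat, 4 to 5 kg, 190 (x) x 260 (y) x 100 mm high without its lid, walls 5 mm. Origin: centre of its underside; x to its rear (hinge side), y to its left, z up. A divider 55 mm high, 17 mm behind the origin, parts the empty front bay from the rear bay with other sockets. Folding stay of two 74.5 mm links on its right side, y = -130 mm.
- front_bay (a point): Middle of the front bay's floor, 7 mm above the chest's underside; the bay is 105 mm deep (x) and 250 mm wide (y), its outer walls reach 93 mm above this point, the divider 48 mm.
- lid (a joint): Lid angle in rad, 0 shut, growing as it opens. Lid 190 x 260 x 22 mm, 0.7 to 1 kg; falls unless the stay is locked. The stay stops it hard at 69 to 78 degrees (varies with the foot), links in line; held there, the knee sags back over the line by its own weight within 0.3 s, and the lid, eased down 3 to 6 degrees, stands on the locked stay. Lowered short of that point, the stay folds and it falls.
- lid_hinge (a point): Point on the hinge line, mid-width: the chest's rear top edge, 95 mm behind the chest's origin, 100 mm above its underside.
- lid_bar (a point): Middle of the lid's lifting bar: round steel bar 12 mm thick, 112 mm long between its brackets, along the hinge, 30 mm ahead of the lid's front edge and 8 mm above its top when shut (220 mm ahead of the hinge, 30 mm above it). Fixed to the lid, turns with it. Pinch it front to back from above. Pulled against the stay's stop with 12 N or more it tips the chest.
- stay_slot (a point): Middle of the slot on the chest's right side, 65 mm above its underside, 20 mm behind the chest's origin. The stay's foot, on which the lower link turns, is clamped tight anywhere from 10 mm ahead of to 10 mm behind this point, at its height. The upper link is pinned to the lid's right side.
- stay_knob (a point): Middle of the black knob on the stay's knee: 18 mm thick, 36 mm long, axis along the chest's y, middle 38 mm out from the chest's side; spins freely. It moves on a 74.5 mm circle about the foot: knee forward and low when shut, up and leaning back when locked. Drawn forward (2 to 5 N) it lifts the lid a little to dead centre, then the lid's weight drives it forward and down. Rigid across that circle.
- socket: The long socket: plain steel tool standing upright on the bench, round, 70 mm tall, 26 mm thick, with a splined foot 33 mm thick over its lowest 16 mm; 0.2 kg. Origin: centre of its underside, z up along its axis. It stands in one of three places to the right of the chest; the cup tool and the sprockets have the other two.
- cup_tool: Low steel cup tool, 44 mm wide and 32 mm tall: not to be moved.
- cassette: Stack of five sprockets, up to 76 mm wide, 35 mm tall: not to be moved.
- oil: White oil bottle, 44 mm wide, 120 mm tall, behind the chest: not to be moved.
- tin: Clear jar, 68 mm wide, 60 mm tall, left front: not to be moved.
- pedal: Black flat pedal, 95 x 60 mm, right front: not to be moved.
- spanner: Spanner, 180 mm, lying left of the chest: not to be moved.
- hammer: Hammer lying left front: not to be moved.
Not all that is in view belongs to the job. Leave any blue or orange look-alike of the socket alone.

How it is judged:
By the outcome, as a careful person would: the job done as asked, in the order asked, and still so for the second after the job is handed in, with the robot touching nothing.
It also fails if it takes over 72 s, if anything falls off the work surface, if the arm or the gripper's body presses on something with over 40 N, if the wrist force passes 120 N, or if a joint passes its speed limit or range.

## Working session

There is one attempt and no reset: what is moved stays moved. The work goes in short steps, Python scripts to look and compute and a tool call to move; the robot and the scene stay as the last step left them, time stands still between calls to the robot, and variables do not carry over. Pictures are saved under pics/ and viewed, and the job is handed in when it is done.

Besides the shell and the picture viewer there is one more tool, called in YAML: its name, and indented under it one key for each argument. play_rows: Moves the arm, as the interface text tells. Its arguments: {"type":"object","properties":{"steps":{"type":"array"},"newtons":{"type":"number"}},"required":["steps"]}

```bash
ls; mkdir -p pics
python3 - <<'E'
from station import telemetry, optics, finder
import cv2, numpy as np
np.set_printoptions(precision=4,suppress=True)
print(telemetry.get_state())
for n in ("scene","top","wrist"):
    print(n,optics.calibration(n))
for n in ("scene","top","wrist"):
    im=optics.grab_frame(n); cv2.imwrite(f"pics/a_{n}.png",im[:,:,::-1])
E
```

```text
pics
{'t': 0.0, 'q': array([ 1.6191,  0.3594,  0.0111, -0.0004, -1.2241, -0.2881]), 'qd': array([-0.0002,  0.001 ,  0.0002,  0.0005, -0.0006, -0.0002]), 'joint_efforts': array([  0.0004, -58.2718,  29.3057,   6.9974,   0.007 ,  -0.0001]), 'eef_pos': array([0.1603, 0.6555, 0.4037]), 'ee_rot': array([ 0.0867,  1.5691, -1.724 ]), 'force': array([0.5603, 0.1919, 0.1181]), 'moment': array([0.007 , 0.047 , 0.0164]), 'width': 0.08738704446422074}
scene {'fx': 463.1446994092314, 'fy': 463.1446994092314, 'cx': 318.8250549983835, 'cy': 239.88937062322165, 'k1': -0.010579279336823318, 'T': array([[ 0.8887,  0.3368, -0.3111,  0.8472],
       [ 0.4585, -0.6579,  0.5974, -0.6557],
       [-0.0035, -0.6736, -0.7391,  0.9218],
       [ 0.    ,  0.    ,  0.    ,  1.    ]])}
top {'fx': 506.6544691534355, 'fy': 506.6544691534355, 'cx': 313.67987272676424, 'cy': 243.0520115866061, 'k1': -0.10737928741385047, 'T': array([[ 0.0284, -0.9828,  0.1824,  0.2734],
       [-0.9994, -0.0244,  0.0241, -0.0206],
       [-0.0192, -0.183 , -0.9829,  1.3226],
       [ 0.    ,  0.    ,  0.    ,  1.    ]])}
wrist {'fx': 337.7276811571589, 'fy': 337.7276811571589, 'cx': 315.7857773915938, 'cy': 246.23038999945518, 'k1': -0.050536313679676946, 'mount': array([[ 0.0001, -0.2462,  0.9692,  0.021 ],
       [-0.0011, -0.9692, -0.2462,  0.0655],
       [ 1.    , -0.001 , -0.0004, -0.0002],
       [ 0.    ,  0.    ,  0.    ,  1.    ]])}
```

View pics/a_scene.png

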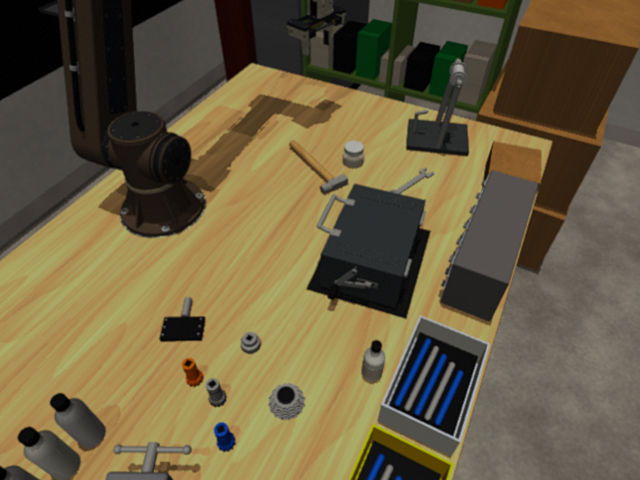

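View pics/a_top.png

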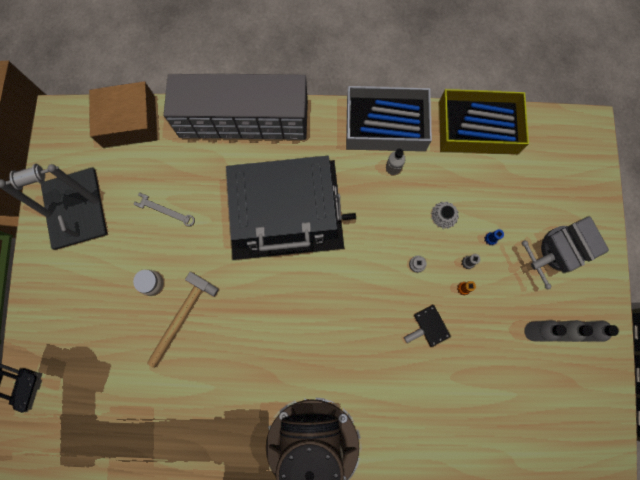

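View pics/a_wrist.png

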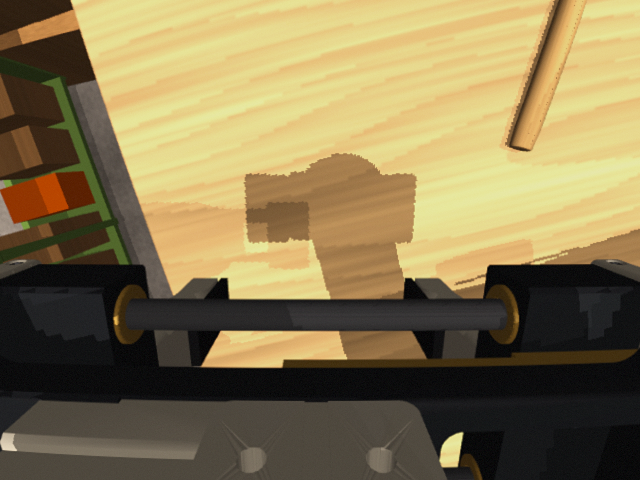

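```bash
cat > h.py <<'E'
import numpy as np, cv2
from scipy.spatial.transform import Rotation as Ro
from scipy.optimize import least_squares
np.set_printoptions(precision=4,suppress=True)
from station import telemetry, optics, finder
CAL={n:optics.calibration(n) for n in ("scene","top","wrist")}
def toolT(st=None):
    st=st or telemetry.get_state()
    T=np.eye(4); T[:3,:3]=Ro.from_euler('xyz',st['ee_rot']).as_matrix(); T[:3,3]=st['eef_pos']; return T
def camT(n,st=None):
    return CAL[n]['T'] if n!='wrist' else toolT(st)@CAL[n]['mount']
def proj(n,P,T=None):
    c=CAL[n]; T=camT(n) if T is None else T
    p=(np.atleast_2d(P)-T[:3,3])@T[:3,:3]
    s=p[:,:2]/p[:,2:]; r2=(s**2).sum(1,keepdims=True); s=s*(1+c['k1']*r2)
    return s*[c['fx'],c['fy']]+[c['cx'],c['cy']]   # u(col),v(row)
def ray(n,uv,T=None):
    c=CAL[n]; T=camT(n) if T is None else T
    d=(np.array(uv,float)-[c['cx'],c['cy']])/[c['fx'],c['fy']]
    s=d.copy()
    for _ in range(30): s=d/(1+c['k1']*(s@s))
    v=T[:3,:3]@np.append(s,1); return T[:3,3],v/np.linalg.norm(v)
def onz(n,uv,z,T=None):
    o,d=ray(n,uv,T); return o+d*(z-o[2])/d[2]
def tri(rs):
    A=np.zeros((3,3));b=np.zeros(3)
    for o,d in rs:
        M=np.eye(3)-np.outer(d,d);A+=M;b+=M@o
    X=np.linalg.solve(A,b); return X,[np.linalg.norm((np.eye(3)-np.outer(d,d))@(X-o)) for o,d in rs]
E
python3 - <<'E'
from h import *
for n in ("scene","top"):
    optics.grab_frame(n)
    for q in ("chest","lid_hinge","lid_bar","stay_slot","stay_knob","socket","front_bay","cassette","cup_tool","oil"):
        for r in finder.pinpoint(q,n)[:3]:
            print(n,q,r['confidence'],np.array(r['location'])[::-1])
E
```

```text
scene chest 0.78 [373.  260.7]
scene lid_hinge 0.97 [414.4 239.5]
scene lid_bar 0.81 [324.7 207.1]
scene lid_bar 0.72 [352.9 159.2]
scene stay_slot 0.66 [411.3 187.7]
scene stay_slot 0.64 [365.9 282.5]
scene stay_knob 0.5 [335.5 292.1]
scene socket 0.91 [194.  381.6]
scene socket 0.83 [217.7 398.5]
scene socket 0.63 [227.9 441.9]
scene cassette 0.89 [286.9 401.3]
scene cup_tool 0.54 [252.4 342. ]
top chest 0.94 [285.1 207.2]
top chest 0.3 [285.9 243.4]
top lid_hinge 0.72 [273.9 164. ]
top lid_bar 0.76 [283.9 241.5]
top lid_bar 0.27 [349.1 218. ]
top stay_slot 0.77 [331.8 190.5]
top stay_slot 0.63 [147.6 284.6]
top stay_knob 0.68 [350.4 212.6]
top socket 0.75 [468.5 261.1]
top socket 0.59 [462.1 287.9]
top socket 0.47 [489.5 239.3]
top cassette 0.65 [447.6 215.5]
top cup_tool 0.7 [415.3 264.4]
top cup_tool 0.31 [392.8 167.1]
top oil 0.94 [394.9 167.1]
```

Run:
```python
import cv2
a=cv2.imread('pics/a_top.png')[140:280,210:370];cv2.imwrite('pics/c_top.png',cv2.resize(a,None,fx=4.9,fy=4,interpolation=2) if 0 else cv2.resize(a,(640,560),interpolation=cv2.INTER_CUBIC))
a=cv2.imread('pics/a_scene.png')[170:320,300:460];cv2.imwrite('pics/c_scene.png',cv2.resize(a,(640,600),interpolation=cv2.INTER_CUBIC))
```

```text
(no output)
```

View pics/c_top.png

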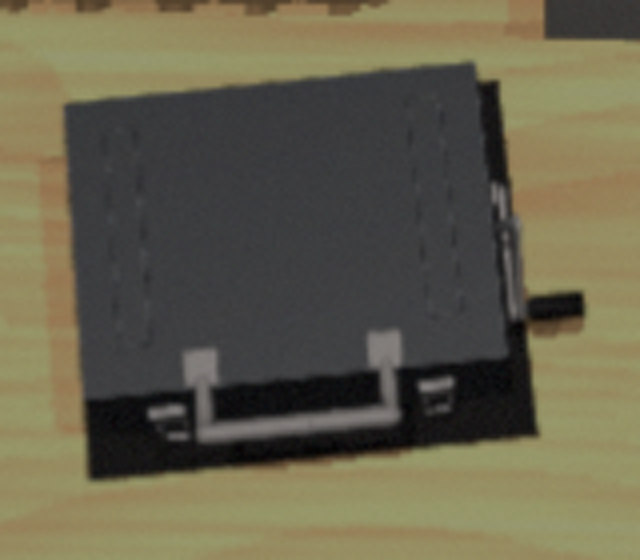

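View pics/c_scene.png

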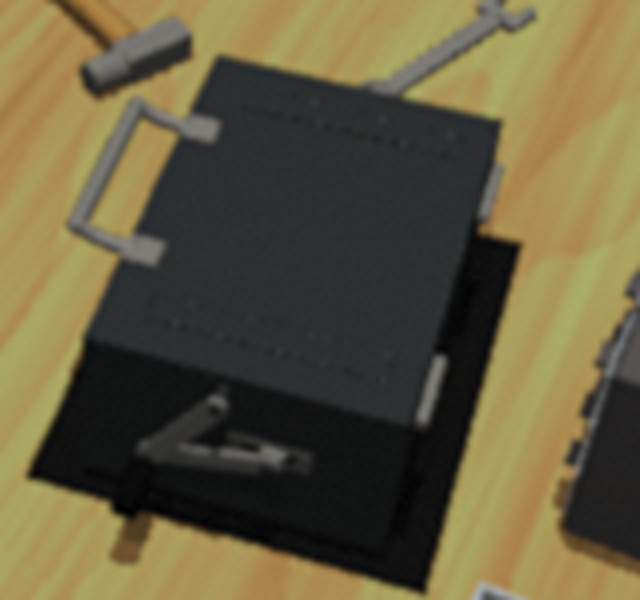

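```bash
cat > fit.py <<'E'
from h import *
L=.095;W=.13;Z=.124
pts=[("top",(226.25,165.75),(L,W,Z)),("top",(328.5,155.75),(L,-W,Z)),("top",(336.5,228.75),(-L,-W,Z)),("top",(231.5,240),(-L,W,Z)),
("scene",(424.75,200.5),(L,W,Z)),("scene",(354.75,184.5),(-L,W,Z)),("scene",(322.5,255),(-L,-W,Z)),("scene",(403.25,277),(L,-W,Z)),
("top",(260.75,248.25),(-.125,.056,.132)),("top",(308.75,243.75),(-.125,-.056,.132)),("scene",(334.25,195.75),(-.125,.056,.132)),("scene",(318.75,226),(-.125,-.056,.132))]
def w(p,X):
    c,s=np.cos(p[2]),np.sin(p[2]); X=np.array(X); return np.array([c*X[0]-s*X[1]+p[0],s*X[0]+c*X[1]+p[1],X[2]])
def res(p,cams=("top","scene")):
    return np.concatenate([proj(n,w(p,X))[0]-uv for n,uv,X in pts if n in cams])
if __name__=="__main__":
  for cams in (("top",),("scene",),("top","scene")):
    r=least_squares(res,[.6,.1,0],args=(cams,)); print(cams,r.x,np.round(r.fun.reshape(-1,2),1).tolist())
  p=r.x
  print("bar",w(p,(-.125,0,.132)),"hinge",w(p,(.095,0,.102)),"bay",w(p,(-.0355,0,.009)))
  K,e=tri([ray("top",(349,216.5)),ray("scene",(332.5,293.75))]); print("knob",K,e)
  c,s=np.cos(p[2]),np.sin(p[2]); d=K[:2]-p[:2]; print("knob chest",c*d[0]+s*d[1],-s*d[0]+c*d[1],K[2]-.002)
  # socket: look-alike set on top / scene
  for a,b in (((468.5,261.1),(217.7,398.5)),):
    print("sock",onz("top",a,0),onz("scene",b,0),tri([ray("top",a),ray("scene",b)]))
  for n,uv in (("top",(349,216.5)),("scene",(332.5,293.75))):
    # intersect with y=-.168 plane
    o,d=ray(n,uv); nrm=np.array([-s,c,0]); t=(-.168-nrm@(o-np.append(p[:2],0)))/(nrm@d); X=o+t*d; print(n,c*(X-np.append(p[:2],0))[0]+s*(X-np.append(p[:2],0))[1],X[2]-.002)
  # foot pin in scene
  for nm,uv,y in (("foot",(375,285.5),-.135),("upperpin",(355,270.5),-.135)):
    o,d=ray("scene",uv); q=np.append(p[:2],0); t=(y-nrm@(o-q))/(nrm@d); X=o+t*d-q; print(nm,c*X[0]+s*X[1],X[2]-.002)
E
python3 fit.py
python3 - <<'E'
import cv2
a=cv2.imread('pics/a_top.png')[195:315,395:525];cv2.imwrite('pics/d_top.png',cv2.resize(a,None,fx=5,fy=5,interpolation=2))
a=cv2.imread('pics/a_scene.png')[325:460,165:325];cv2.imwrite('pics/d_scene.png',cv2.resize(a,None,fx=4,fy=4,interpolation=2))
E
```

```text
('top',) [0.6092 0.0935 0.1274] [[-0.6, 0.0], [0.6, -0.7], [0.9, 0.4], [-0.9, -0.0], [0.7, 0.2], [-0.7, 0.0]]
('scene',) [0.6133 0.0927 0.134 ] [[1.3, -0.6], [-0.8, -1.0], [-1.5, -0.3], [0.2, -0.2], [0.1, 0.9], [0.7, 0.8]]
('top', 'scene') [0.6112 0.0935 0.1308] [[-0.7, -0.6], [0.5, -1.6], [1.0, -0.6], [-0.7, -0.7], [0.8, -0.9], [-1.2, -1.4], [-2.3, -1.0], [-0.7, -0.7], [1.0, -0.5], [-0.5, -0.9], [-0.4, 0.4], [0.1, 0.2]]
bar [0.4873 0.0772 0.132 ] hinge [0.7054 0.1059 0.102 ] bay [0.576  0.0888 0.009 ]
knob [ 0.5831 -0.0794  0.041 ] [np.float64(0.0007832730798386382), np.float64(0.0007832730798386672)]
knob chest -0.05047811568719475 -0.16770838821355316 0.03900564840118004
sock [ 0.4805 -0.3998  0.    ] [ 0.4764 -0.3976  0.    ] (array([ 0.4791, -0.3987,  0.0055]), [np.float64(0.0006965637612336381), np.float64(0.0006965637612336162)])
top -0.047730271555365814 0.030244689233879463
scene -0.05117593688917112 0.0387359392225175
foot 0.039243740374519234 0.0697650436171604
upperpin -0.010199371624182626 0.10363775805749564
```

View pics/d_top.png

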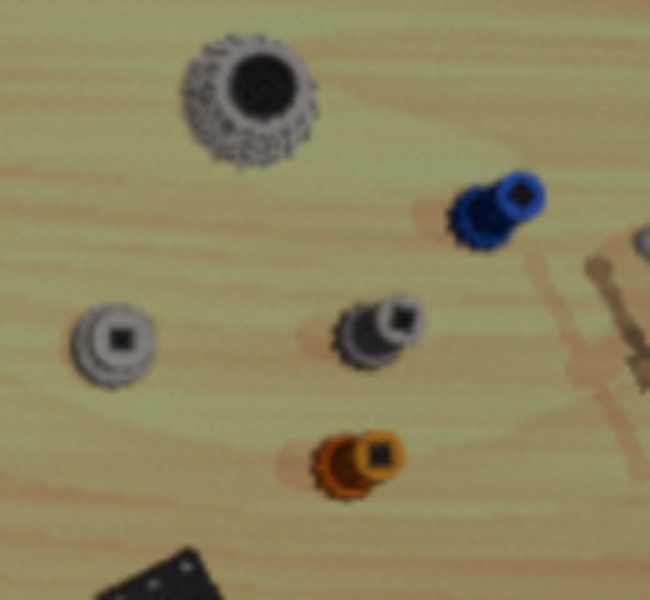

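View pics/d_scene.png

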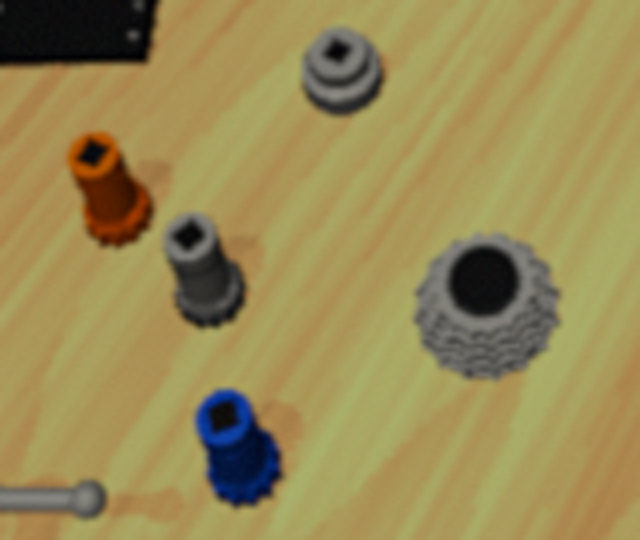

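```bash
cat >> h.py <<'E'
CH=np.array([.6112,.0935,.1308])
def chest2w(X,p=CH):
    c,s=np.cos(p[2]),np.sin(p[2]); return np.array([c*X[0]-s*X[1]+p[0],s*X[0]+c*X[1]+p[1],X[2]+.002])
def w2chest(X,p=CH):
    c,s=np.cos(p[2]),np.sin(p[2]); d=np.array(X)-[p[0],p[1],.002]; return np.array([c*d[0]+s*d[1],-s*d[0]+c*d[1],d[2]])
def Rtool(jaw_ang,tilt_axis=None,tilt=0.):
    """tool pointing down, z(jaw) at world heading jaw_ang; then rotate by tilt (rad) about world axis"""
    x=np.array([0,0,-1.]);z=np.array([np.cos(jaw_ang),np.sin(jaw_ang),0]);R=np.c_[x,np.cross(z,x),z]
    if tilt_axis is not None: R=Ro.from_rotvec(np.array(tilt_axis)*tilt).as_matrix()@R
    return R
def plan(grasp,R,st=None,off=.159):
    st=st or telemetry.get_state(); T=toolT(st)
    rv=Ro.from_matrix(T[:3,:3].T@R).as_rotvec()/np.radians(6)
    tgt=np.array(grasp)-R[:,0]*off
    d=R.T@(tgt-T[:3,3])/.025; d0=T[:3,:3].T@(tgt-T[:3,3])/.025
    print("turn first (ax,ay,az)units:",rv,"then shift (new axes):",d,"| shift first(cur axes):",d0)
    print("tcp tgt",tgt,"cur grasp",T[:3,3]+T[:3,0]*off)
E
python3 - <<'E'
from h import *
bar=chest2w((-.125,0,.130)); print(bar)
plan(bar+[0,0,.08],Rtool(np.pi+CH[2]))
for n,uv in (("or",(462,288)),("bl",(489.5,239.3)),("so",(468.5,261))): print(n,onz("top",uv,0))
print(onz("top",(475.6,258.6),.07), onz("scene",(165+192/4,325+237/4),.07))
E
```

```text
[0.4873 0.0772 0.132 ]
turn first (ax,ay,az)units: [11.4612  0.0001 -0.0008] then shift (new axes): [ 1.3461 24.6459 -9.947 ] | shift first(cur axes): [ 1.3481 18.1974 19.3704]
tcp tgt [0.4873 0.0772 0.371 ] cur grasp [0.1604 0.6556 0.2457]
or [ 0.4086 -0.3808  0.    ]
bl [ 0.5408 -0.4585  0.    ]
so [ 0.4807 -0.3998  0.    ]
[ 0.4763 -0.398   0.07  ] [ 0.4796 -0.3979  0.07  ]
```

play_rows:
  steps:
    - {"ax": 1, "gripper": 0.22}
    - {"ax": 1}
    - {"ax": 1}
    - {"ax": 1}
    - {"ax": 1}
    - {"ax": 1}
    - {"ax": 1}
    - {"ax": 1}
    - {"ax": 1}
    - {"ax": 1}
    - {"ax": 1}
    - {"ax": 0.46}
    - {"ty": 0.99, "tz": -0.4, "tx": 0.05}
    - {"ty": 0.99, "tz": -0.4, "tx": 0.05}
    - {"ty": 0.99, "tz": -0.4, "tx": 0.05}
    - {"ty": 0.99, "tz": -0.4, "tx": 0.05}
    - {"ty": 0.99, "tz": -0.4, "tx": 0.05}
    - {"ty": 0.99, "tz": -0.4, "tx": 0.05}
    - {"ty": 0.99, "tz": -0.4, "tx": 0.05}
    - {"ty": 0.99, "tz": -0.4, "tx": 0.05}

```text
invalid input
```

play_rows:
  steps:
    - {"ty": 0.99, "tz": -0.4, "tx": 0.05}
    - {"ty": 0.99, "tz": -0.4, "tx": 0.05}
    - {"ty": 0.99, "tz": -0.4, "tx": 0.05}
    - {"ty": 0.99, "tz": -0.4, "tx": 0.05}
    - {"ty": 0.99, "tz": -0.4, "tx": 0.05}
    - {"ty": 0.99, "tz": -0.4, "tx": 0.05}
    - {"ty": 0.99, "tz": -0.4, "tx": 0.05}
    - {"ty": 0.99, "tz": -0.4, "tx": 0.05}
    - {"ty": 0.99, "tz": -0.4, "tx": 0.05}
    - {"ty": 0.99, "tz": -0.4, "tx": 0.05}
    - {"ty": 0.99, "tz": -0.4, "tx": 0.05}
    - {"ty": 0.99, "tz": -0.4, "tx": 0.05}
    - {"ty": 0.99, "tz": -0.4, "tx": 0.05}
    - {"ty": 0.99, "tz": -0.4, "tx": 0.05}
    - {"ty": 0.99, "tz": -0.4, "tx": 0.05}
    - {"ty": 0.9, "tz": -0.35, "tx": 0.05}
    - {}
    - {}

```text
invalid input
```

Run:
```python
from h import *
plan(chest2w((-.125,0,.130))+[0,0,.08],Rtool(np.pi+CH[2]))
st=telemetry.get_state();print(st['t'],st['q'],st['width'],st['force'])
im=optics.grab_frame("wrist")[:,:,::-1].copy()
T=camT("wrist",st)
for y in (-.056,0,.056):
    u=proj("wrist",chest2w((-.125,y,.130)),T)[0]; cv2.circle(im,tuple(int(v) for v in u),3,(0,0,255),1)
for x in (-.095,.095):
  for y in (-.13,.13):
    u=proj("wrist",chest2w((x,y,.122)),T)[0]; cv2.circle(im,tuple(int(v) for v in u),3,(0,255,0),1)
cv2.imwrite("pics/b_wrist.png",im)
```

```text
turn first (ax,ay,az)units: [11.4612  0.0001 -0.0008] then shift (new axes): [ 1.3461 24.6459 -9.947 ] | shift first(cur axes): [ 1.3481 18.1974 19.3704]
tcp tgt [0.4873 0.0772 0.371 ] cur grasp [0.1604 0.6556 0.2457]
1.25 [ 1.6191  0.3586  0.0119  0.     -1.2241 -0.2881] 0.08764274198307212 [0.1691 0.2911 0.8236]
```

View pics/b_wrist.png

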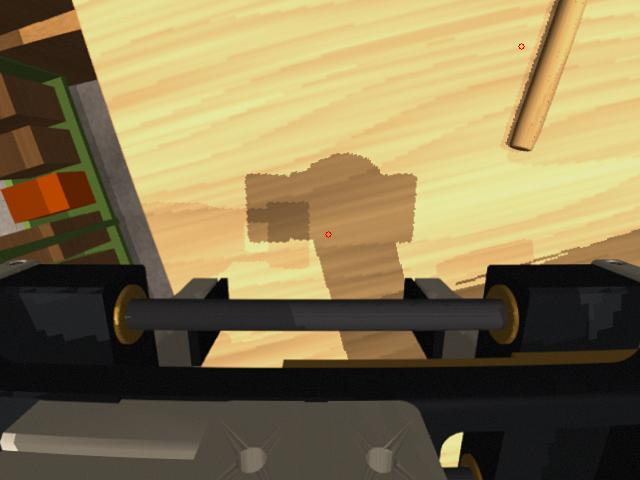

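play_rows:
  steps:
    - {"gripper": 0.22, "tx": 0, "ty": 0, "tz": 0, "ax": 1, "ay": 0, "az": 0}
    - {"gripper": 0.22, "tx": 0, "ty": 0, "tz": 0, "ax": 1, "ay": 0, "az": 0}
    - {"gripper": 0.22, "tx": 0, "ty": 0, "tz": 0, "ax": 1, "ay": 0, "az": 0}
    - {"gripper": 0.22, "tx": 0, "ty": 0, "tz": 0, "ax": 1, "ay": 0, "az": 0}
    - {"gripper": 0.22, "tx": 0, "ty": 0, "tz": 0, "ax": 1, "ay": 0, "az": 0}
    - {"gripper": 0.22, "tx": 0, "ty": 0, "tz": 0, "ax": 1, "ay": 0, "az": 0}
    - {"gripper": 0.22, "tx": 0, "ty": 0, "tz": 0, "ax": 1, "ay": 0, "az": 0}
    - {"gripper": 0.22, "tx": 0, "ty": 0, "tz": 0, "ax": 1, "ay": 0, "az": 0}
    - {"gripper": 0.22, "tx": 0, "ty": 0, "tz": 0, "ax": 1, "ay": 0, "az": 0}
    - {"gripper": 0.22, "tx": 0, "ty": 0, "tz": 0, "ax": 1, "ay": 0, "az": 0}
    - {"gripper": 0.22, "tx": 0, "ty": 0, "tz": 0, "ax": 1, "ay": 0, "az": 0}
    - {"gripper": 0.22, "tx": 0, "ty": 0, "tz": 0, "ax": 0.46, "ay": 0, "az": 0}
    - {"gripper": 0.22, "tx": 0.05, "ty": 0.99, "tz": -0.4, "ax": 0, "ay": 0, "az": 0}
    - {"gripper": 0.22, "tx": 0.05, "ty": 0.99, "tz": -0.4, "ax": 0, "ay": 0, "az": 0}
    - {"gripper": 0.22, "tx": 0.05, "ty": 0.99, "tz": -0.4, "ax": 0, "ay": 0, "az": 0}
    - {"gripper": 0.22, "tx": 0.05, "ty": 0.99, "tz": -0.4, "ax": 0, "ay": 0, "az": 0}
    - {"gripper": 0.22, "tx": 0.05, "ty": 0.99, "tz": -0.4, "ax": 0, "ay": 0, "az": 0}
  newtons: 15

```text
t: 2.72
eef_pos: [0.2265, 0.5384, 0.3984]
ee_rot: [-2.061, 1.571, 1.212]
force: [0.3, 0.0, 0.1]
width: 0.0192
```

play_rows:
  steps:
    - {"gripper": 0.22, "tx": 0.05, "ty": 0.99, "tz": -0.4, "ax": 0, "ay": 0, "az": 0}
    - {"gripper": 0.22, "tx": 0.05, "ty": 0.99, "tz": -0.4, "ax": 0, "ay": 0, "az": 0}
    - {"gripper": 0.22, "tx": 0.05, "ty": 0.99, "tz": -0.4, "ax": 0, "ay": 0, "az": 0}
    - {"gripper": 0.22, "tx": 0.05, "ty": 0.99, "tz": -0.4, "ax": 0, "ay": 0, "az": 0}
    - {"gripper": 0.22, "tx": 0.05, "ty": 0.99, "tz": -0.4, "ax": 0, "ay": 0, "az": 0}
    - {"gripper": 0.22, "tx": 0.05, "ty": 0.99, "tz": -0.4, "ax": 0, "ay": 0, "az": 0}
    - {"gripper": 0.22, "tx": 0.05, "ty": 0.99, "tz": -0.4, "ax": 0, "ay": 0, "az": 0}
    - {"gripper": 0.22, "tx": 0.05, "ty": 0.99, "tz": -0.4, "ax": 0, "ay": 0, "az": 0}
    - {"gripper": 0.22, "tx": 0.05, "ty": 0.99, "tz": -0.4, "ax": 0, "ay": 0, "az": 0}
    - {"gripper": 0.22, "tx": 0.05, "ty": 0.99, "tz": -0.4, "ax": 0, "ay": 0, "az": 0}
    - {"gripper": 0.22, "tx": 0.05, "ty": 0.99, "tz": -0.4, "ax": 0, "ay": 0, "az": 0}
    - {"gripper": 0.22, "tx": 0.05, "ty": 0.99, "tz": -0.4, "ax": 0, "ay": 0, "az": 0}
    - {"gripper": 0.22, "tx": 0.05, "ty": 0.99, "tz": -0.4, "ax": 0, "ay": 0, "az": 0}
    - {"gripper": 0.22, "tx": 0.05, "ty": 0.99, "tz": -0.4, "ax": 0, "ay": 0, "az": 0}
    - {"gripper": 0.22, "tx": 0.05, "ty": 0.99, "tz": -0.4, "ax": 0, "ay": 0, "az": 0}
    - {"gripper": 0.22, "tx": 0.05, "ty": 0.99, "tz": -0.4, "ax": 0, "ay": 0, "az": 0}
    - {"gripper": 0.22, "tx": 0.05, "ty": 0.99, "tz": -0.4, "ax": 0, "ay": 0, "az": 0}
    - {"gripper": 0.22, "tx": 0.05, "ty": 0.99, "tz": -0.4, "ax": 0, "ay": 0, "az": 0}
    - {"gripper": 0.22, "tx": 0, "ty": 0, "tz": 0, "ax": 0, "ay": 0, "az": 0}

```text
t: 4.3
eef_pos: [0.4638, 0.1185, 0.3757]
ee_rot: [1.084, 1.57, -1.929]
force: [0.3, 0.3, 0.1]
width: 0.0193
```

```bash
cat > lookbar.py <<'E'
from h import *
plan(chest2w((-.125,0,.130))+[0,0,.08],Rtool(np.pi+CH[2]))
st=telemetry.get_state();print(st['t'],st['q'],st['width'],st['force'])
im=optics.grab_frame("wrist")[:,:,::-1].copy()
cv2.imwrite("pics/b_raw.png",im)
T=camT("wrist",st)
for y in (-.056,0,.056):
    u=proj("wrist",chest2w((-.125,y,.130)),T)[0]; cv2.circle(im,tuple(int(v) for v in u),3,(0,0,255),1)
for x in (-.095,.095):
  for y in (-.13,.13):
    u=proj("wrist",chest2w((x,y,.122)),T)[0]; cv2.circle(im,tuple(int(v) for v in u),3,(0,255,0),1)
cv2.imwrite("pics/b_wrist.png",im)
E
python3 lookbar.py
```

```text
turn first (ax,ay,az)units: [-0.0224  0.0036 -0.0068] then shift (new axes): [ 0.1884  1.7621 -0.7154] | shift first(cur axes): [ 0.1894  1.7603 -0.7196]
tcp tgt [0.4873 0.0772 0.371 ] cur grasp [0.4637 0.1184 0.2167]
4.3 [ 0.6627  0.0544 -0.4497  0.0005 -1.0674 -0.5344] 0.019297999797529383 [0.3293 0.2548 0.0989]
```

View pics/b_wrist.png

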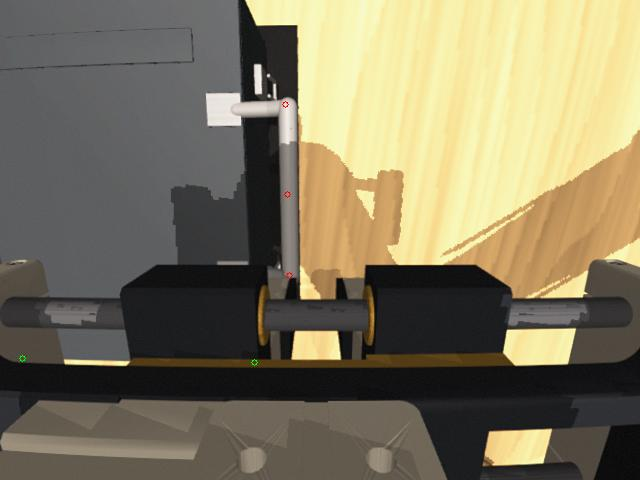

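play_rows:
  steps:
    - {"gripper": 0.2, "tx": 0.1, "ty": 0.88, "tz": -0.34, "ax": 0, "ay": 0, "az": 0}
    - {"gripper": 0.2, "tx": 0.09, "ty": 0.88, "tz": -0.34, "ax": 0, "ay": 0, "az": 0}
    - {"gripper": 0.2, "tx": 1, "ty": 0, "tz": 0, "ax": 0, "ay": 0, "az": 0}
    - {"gripper": 0.2, "tx": 0.6, "ty": 0, "tz": 0, "ax": 0, "ay": 0, "az": 0}
    - {"gripper": 0.2, "tx": 0, "ty": 0, "tz": 0, "ax": 0, "ay": 0, "az": 0}
    - {"gripper": 0.2, "tx": 0, "ty": 0, "tz": 0, "ax": 0, "ay": 0, "az": 0}

```text
t: 4.85
eef_pos: [0.4851, 0.0803, 0.3311]
ee_rot: [0.576, 1.569, -2.434]
force: [0.8, -0.6, 0.7]
width: 0.0171
```

```bash
python3 lookbar.py
```

```text
turn first (ax,ay,az)units: [ 0.0071  0.0117 -0.0076] then shift (new axes): [-1.5977  0.134  -0.0703] | shift first(cur axes): [-1.5976  0.1353 -0.0682]
tcp tgt [0.4873 0.0772 0.371 ] cur grasp [0.4849 0.0801 0.1721]
4.85 [ 0.5648  0.121  -0.4876  0.0003 -0.9637 -0.4334] 0.017143492675562408 [ 0.7798 -0.6069  0.6709]
```

View pics/b_wrist.png

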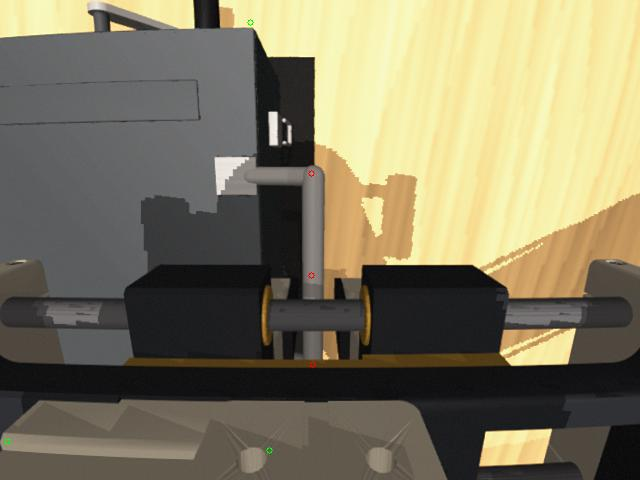

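play_rows:
  steps:
    - {"gripper": 0.2, "tx": 0.5, "ty": 0.13, "tz": -0.02, "ax": 0, "ay": 0, "az": 0}
    - {"gripper": 0.2, "tx": 0.5, "ty": 0, "tz": 0, "ax": 0, "ay": 0, "az": 0}
    - {"gripper": 0.2, "tx": 0.36, "ty": 0, "tz": 0, "ax": 0, "ay": 0, "az": 0}
    - {"gripper": 0.2, "tx": 0, "ty": 0, "tz": 0, "ax": 0, "ay": 0, "az": 0}
    - {"gripper": 0.2, "tx": 0, "ty": 0, "tz": 0, "ax": 0, "ay": 0, "az": 0}

```text
t: 5.32
eef_pos: [0.4863, 0.0771, 0.2977]
ee_rot: [2.644, 1.57, -0.366]
force: [-0.3, -0.2, 0.2]
width: 0.0175
```

play_rows:
  steps:
    - {"gripper": 0, "tx": 0, "ty": 0, "tz": 0, "ax": 0, "ay": 0, "az": 0}
    - {"gripper": 0, "tx": 0, "ty": 0, "tz": 0, "ax": 0, "ay": 0, "az": 0}
    - {"gripper": 0, "tx": 0, "ty": 0, "tz": 0, "ax": 0, "ay": 0, "az": 0}
    - {"gripper": 0, "tx": 0, "ty": 0, "tz": 0, "ax": 0, "ay": 0, "az": 0}
  newtons: 15

```text
t: 5.65
eef_pos: [0.4867, 0.0771, 0.2981]
ee_rot: [-2.853, 1.569, 0.419]
force: [1.1, 1.0, 3.9]
width: 0.0114
```

```bash
python3 lookbar.py
```

```text
turn first (ax,ay,az)units: [ 0.0035 -0.02    0.0059] then shift (new axes): [-2.9159 -0.0026 -0.0229] | shift first(cur axes): [-2.9158 -0.0044 -0.029 ]
tcp tgt [0.4873 0.0772 0.371 ] cur grasp [0.487  0.0772 0.1391]
5.65 [ 0.5569  0.1596 -0.5295  0.0004 -0.8795 -0.426 ] 0.011446984938367726 [1.1092 1.0227 3.9255]
```

View pics/b_wrist.png

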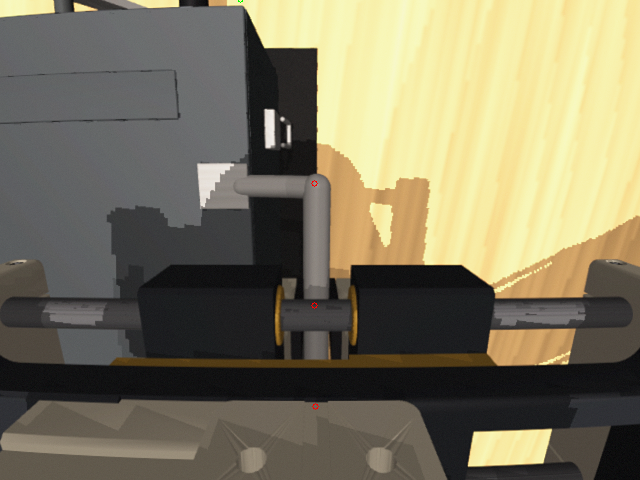

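Run:
```python
import numpy as np
r=np.hypot(220,30);a0=np.arctan2(30,220)
f=lambda t:np.array([-r*np.cos(a0+np.radians(t)),r*np.sin(a0+np.radians(t))])
for a,b in zip(range(0,72,4),range(4,76,4)):
    d=(f(b)-f(a))/25; print(b,"tx %.3f tz %.3f"%(-d[1],-d[0]))
```

```text
4 tx -0.611 tz -0.105
8 tx -0.602 tz -0.148
12 tx -0.590 tz -0.189
16 tx -0.576 tz -0.230
20 tx -0.558 tz -0.269
24 tx -0.538 tz -0.308
28 tx -0.515 tz -0.345
32 tx -0.490 tz -0.380
36 tx -0.462 tz -0.413
40 tx -0.432 tz -0.444
44 tx -0.400 tz -0.473
48 tx -0.366 tz -0.500
52 tx -0.331 tz -0.524
56 tx -0.293 tz -0.546
60 tx -0.254 tz -0.565
64 tx -0.214 tz -0.582
68 tx -0.173 tz -0.595
72 tx -0.131 tz -0.606
```

play_rows:
  steps:
    - {"gripper": 0, "tx": -0.305, "ty": 0, "tz": -0.05, "ax": 0, "ay": 0, "az": 0}
    - {"gripper": 0, "tx": -0.305, "ty": 0, "tz": -0.055, "ax": 0, "ay": 0, "az": 0}
    - {"gripper": 0, "tx": -0.3, "ty": 0, "tz": -0.07, "ax": 0, "ay": 0, "az": 0}
    - {"gripper": 0, "tx": -0.3, "ty": 0, "tz": -0.08, "ax": 0, "ay": 0, "az": 0}
    - {"gripper": 0, "tx": 0, "ty": 0, "tz": 0, "ax": 0, "ay": 0, "az": 0}

```text
t: 6.12
eef_pos: [0.4929, 0.0778, 0.3283]
ee_rot: [-2.536, 1.57, 0.737]
force: [3.0, 1.7, -5.4]
width: 0.011
```

```bash
cat > ang.py <<'E'
from h import *
st=telemetry.get_state();T=toolT(st); g=T[:3,3]+T[:3,0]*.159
b=w2chest(g)-[0,0,.008]; r=b[[0,2]]-[.095,.1]
print("t",st['t'],"bar chest",b,"r",np.hypot(*r),"lid deg",np.degrees(np.arctan2(r[1],-r[0]))-7.77,"width",st['width'])
c,s=np.cos(CH[2]),np.sin(CH[2]);F=st['force'];print("F chest",c*F[0]+s*F[1],-s*F[0]+c*F[1],F[2])
E
python3 ang.py
```

```text
t 6.1167 bar chest [-0.1192 -0.      0.1593] r 0.22223885424585782 lid deg 7.702816610655562 width 0.011007524516272568
F chest 3.203445086936283 1.2662996175979122 -5.447877811287234
```

Lifting well along the arc (bar load about 5 N). Continue.

play_rows:
  steps:
    - {"gripper": 0, "tx": -0.295, "ty": 0, "tz": -0.09, "ax": 0, "ay": 0, "az": 0}
    - {"gripper": 0, "tx": -0.295, "ty": 0, "tz": -0.1, "ax": 0, "ay": 0, "az": 0}
    - {"gripper": 0, "tx": -0.29, "ty": 0, "tz": -0.11, "ax": 0, "ay": 0, "az": 0}
    - {"gripper": 0, "tx": -0.285, "ty": 0, "tz": -0.12, "ax": 0, "ay": 0, "az": 0}
    - {"gripper": 0, "tx": -0.28, "ty": 0, "tz": -0.13, "ax": 0, "ay": 0, "az": 0}
    - {"gripper": 0, "tx": -0.28, "ty": 0, "tz": -0.14, "ax": 0, "ay": 0, "az": 0}
    - {"gripper": 0, "tx": -0.27, "ty": 0, "tz": -0.15, "ax": 0, "ay": 0, "az": 0}
    - {"gripper": 0, "tx": -0.27, "ty": 0, "tz": -0.16, "ax": 0, "ay": 0, "az": 0}
    - {"gripper": 0, "tx": -0.26, "ty": 0, "tz": -0.17, "ax": 0, "ay": 0, "az": 0}
    - {"gripper": 0, "tx": -0.26, "ty": 0, "tz": -0.175, "ax": 0, "ay": 0, "az": 0}
    - {"gripper": 0, "tx": -0.245, "ty": 0, "tz": -0.185, "ax": 0, "ay": 0, "az": 0}
    - {"gripper": 0, "tx": -0.245, "ty": 0, "tz": -0.195, "ax": 0, "ay": 0, "az": 0}
    - {"gripper": 0, "tx": -0.23, "ty": 0, "tz": -0.205, "ax": 0, "ay": 0, "az": 0}
    - {"gripper": 0, "tx": -0.23, "ty": 0, "tz": -0.21, "ax": 0, "ay": 0, "az": 0}
    - {"gripper": 0, "tx": -0.215, "ty": 0, "tz": -0.22, "ax": 0, "ay": 0, "az": 0}
    - {"gripper": 0, "tx": -0.215, "ty": 0, "tz": -0.225, "ax": 0, "ay": 0, "az": 0}
    - {"gripper": 0, "tx": 0, "ty": 0, "tz": 0, "ax": 0, "ay": 0, "az": 0}

```text
t: 7.53
eef_pos: [0.5554, 0.0858, 0.4337]
ee_rot: [0.114, 1.567, -2.896]
force: [-15.5, 4.9, 11.8]
width: 0.0114
```

```bash
python3 ang.py
```

```text
t 7.5333 bar chest [-0.0569 -0.0005  0.2647] r 0.22407005637184238 lid deg 39.53481735878928 width 0.011356650944252962
F chest -14.76985481525028 6.872407732331933 11.793856953278077
```

```bash
python3 - <<'E'
from h import *
for n in ("scene","top","wrist"):
    im=optics.grab_frame(n)[:,:,::-1]; cv2.imwrite(f"pics/e_{n}.png",im)
    if n!="wrist":
        a=im[100:320,280:480] if n=="scene" else im[110:290,200:400]
        cv2.imwrite(f"pics/e_{n}c.png",cv2.resize(a,None,fx=3,fy=3,interpolation=2)[:600])
E
python3 ang.py
```

```text
t 7.6833 bar chest [-0.0578 -0.0005  0.2638] r 0.22405175061016946 lid deg 39.21484938150461 width 0.011379017006593663
F chest -14.318310386574536 6.474362582946748 9.637362402088053
```

View pics/e_scenec.png

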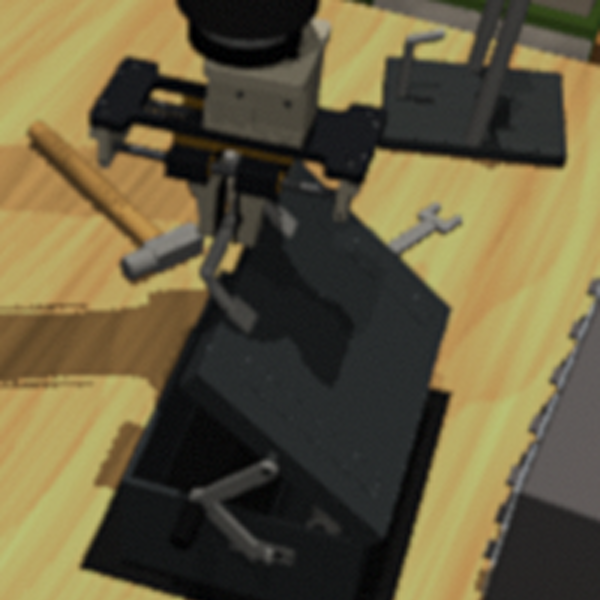

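View pics/e_wrist.png

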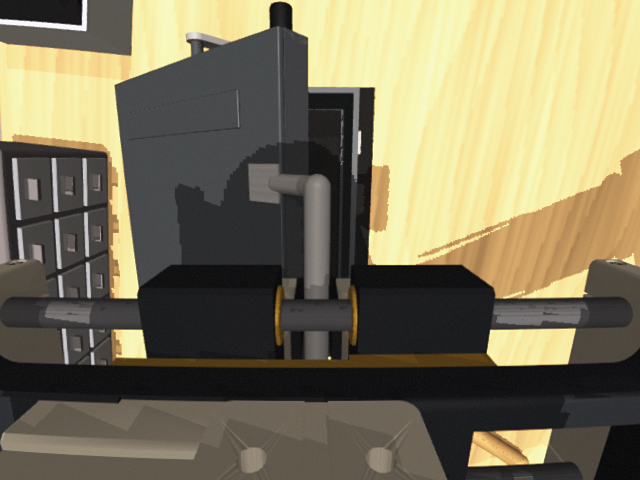

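play_rows:
  steps:
    - {"gripper": 0, "tx": -0.04, "ty": 0, "tz": 0.04, "ax": 0, "ay": 0, "az": 0}
    - {"gripper": 0, "tx": 0, "ty": 0, "tz": 0, "ax": 0, "ay": 0, "az": 0}
    - {"gripper": 0, "tx": 0, "ty": 0, "tz": 0, "ax": 0, "ay": 0, "az": 0}
  newtons: 10

```text
t: 7.93
eef_pos: [0.5545, 0.0856, 0.4331]
ee_rot: [0.053, 1.568, -2.958]
force: [-8.5, 3.6, 3.5]
width: 0.0118
```

```bash
python3 ang.py
```

```text
t 7.9333 bar chest [-0.0577 -0.0004  0.2641] r 0.224168915150515 lid deg 39.30338059513346 width 0.01180677625320105
F chest -7.922794465135412 4.6662039598393426 3.4939447095969616
```

play_rows:
  steps:
    - {"gripper": 0, "tx": -0.05, "ty": -0.03, "tz": 0.04, "ax": 0, "ay": 0, "az": 0}
    - {"gripper": 0, "tx": 0, "ty": 0, "tz": 0, "ax": 0, "ay": 0, "az": 0}
    - {"gripper": 0, "tx": 0, "ty": 0, "tz": 0, "ax": 0, "ay": 0, "az": 0}

```text
t: 8.18
eef_pos: [0.5545, 0.0859, 0.4337]
ee_rot: [0.83, 1.569, -2.181]
force: [0.3, -0.9, -5.7]
width: 0.0117
```

```bash
python3 ang.py
```

```text
t 8.1833 bar chest [-0.0574 -0.0003  0.2647] r 0.22436466234169047 lid deg 39.44742380540028 width 0.01168479013720355
F chest 0.22586678663296333 -0.9411156888903768 -5.737342548646941
```

play_rows:
  steps:
    - {"gripper": 0, "tx": -0.22, "ty": 0, "tz": -0.215, "ax": 0, "ay": 0, "az": 0}
    - {"gripper": 0, "tx": -0.215, "ty": 0, "tz": -0.225, "ax": 0, "ay": 0, "az": 0}
    - {"gripper": 0, "tx": -0.205, "ty": 0, "tz": -0.235, "ax": 0, "ay": 0, "az": 0}
    - {"gripper": 0, "tx": -0.2, "ty": 0, "tz": -0.24, "ax": 0, "ay": 0, "az": 0}
    - {"gripper": 0, "tx": 0, "ty": 0, "tz": 0, "ax": 0, "ay": 0, "az": 0}

```text
t: 8.6
eef_pos: [0.5791, 0.0892, 0.4551]
ee_rot: [2.133, 1.569, -0.878]
force: [5.1, -3.2, -9.6]
width: 0.0119
```

```bash
python3 ang.py
```

```text
t 8.6 bar chest [-0.0322 -0.0002  0.2861] r 0.22546760440993846 lid deg 47.87261267350776 width 0.011872411544285628
F chest 4.595675396124157 -3.8791520188068924 -9.586785792563798
```

play_rows:
  steps:
    - {"gripper": 0, "tx": -0.145, "ty": 0.02, "tz": -0.28, "ax": 0, "ay": 0, "az": 0}
    - {"gripper": 0, "tx": -0.155, "ty": 0, "tz": -0.265, "ax": 0, "ay": 0, "az": 0}
    - {"gripper": 0, "tx": -0.15, "ty": 0, "tz": -0.27, "ax": 0, "ay": 0, "az": 0}
    - {"gripper": 0, "tx": -0.14, "ty": 0, "tz": -0.275, "ax": 0, "ay": 0, "az": 0}
    - {"gripper": 0, "tx": 0, "ty": 0, "tz": 0, "ax": 0, "ay": 0, "az": 0}

```text
t: 9.02
eef_pos: [0.6057, 0.0925, 0.4717]
ee_rot: [2.811, 1.568, -0.2]
force: [-3.9, -2.7, 4.9]
width: 0.0114
```

```bash
python3 ang.py
```

```text
t 9.0167 bar chest [-0.0052 -0.0004  0.3027] r 0.22612120976617658 lid deg 55.914734785985175 width 0.011434075701105599
F chest -4.191378057172565 -2.2003767343675715 4.949535416086334
```

play_rows:
  steps:
    - {"gripper": 0, "tx": -0.15, "ty": 0.02, "tz": -0.275, "ax": 0, "ay": 0, "az": 0}
    - {"gripper": 0, "tx": -0.125, "ty": 0, "tz": -0.28, "ax": 0, "ay": 0, "az": 0}
    - {"gripper": 0, "tx": -0.115, "ty": 0, "tz": -0.29, "ax": 0, "ay": 0, "az": 0}
    - {"gripper": 0, "tx": -0.105, "ty": 0, "tz": -0.29, "ax": 0, "ay": 0, "az": 0}
    - {"gripper": 0, "tx": 0, "ty": 0, "tz": 0, "ax": 0, "ay": 0, "az": 0}
  newtons: 15

```text
t: 9.43
eef_pos: [0.6342, 0.096, 0.4835]
ee_rot: [2.98, 1.568, -0.03]
force: [-3.5, -1.4, 8.0]
width: 0.0115
```

```bash
python3 ang.py
python3 - <<'E'
from h import *
for n in ("scene",):
    im=optics.grab_frame(n)[:,:,::-1]
    a=im[80:280,280:480]
    cv2.imwrite(f"pics/f_{n}c.png",cv2.resize(a,None,fx=3,fy=3,interpolation=2)[:600])
E
```

```text
t 9.4333 bar chest [ 0.0235 -0.0006  0.3145] r 0.2261053301154769 lid deg 63.804404061411475 width 0.0115074801859162
F chest -3.6786458721351103 -0.9060557645169027 7.959165593566258
```

View pics/f_scenec.png

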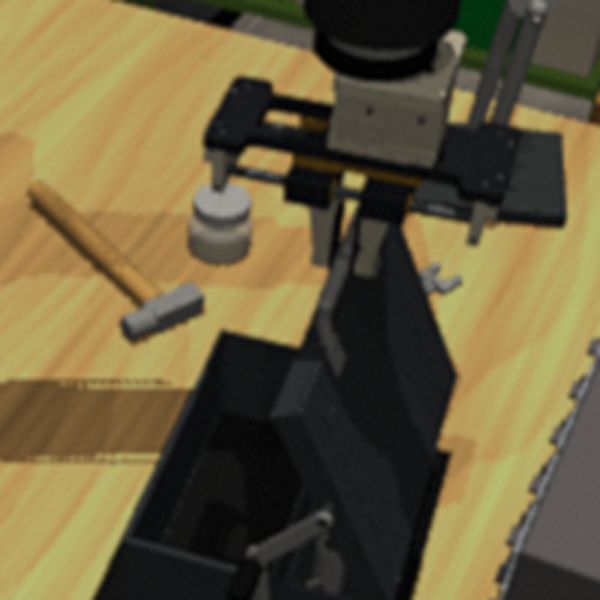

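play_rows:
  steps:
    - {"gripper": 0, "tx": -0.085, "ty": 0.01, "tz": -0.15, "ax": 0, "ay": 0, "az": 0}
    - {"gripper": 0, "tx": -0.045, "ty": 0, "tz": -0.15, "ax": 0, "ay": 0, "az": 0}
    - {"gripper": 0, "tx": -0.045, "ty": 0, "tz": -0.15, "ax": 0, "ay": 0, "az": 0}
    - {"gripper": 0, "tx": 0, "ty": 0, "tz": 0, "ax": 0, "ay": 0, "az": 0}

```text
t: 9.82
eef_pos: [0.6447, 0.0972, 0.4865]
ee_rot: [3.084, 1.57, 0.073]
force: [-2.2, 0.9, 3.2]
width: 0.0111
```

```bash
python3 ang.py
```

```text
t 9.8167 bar chest [ 0.0338 -0.0007  0.3175] r 0.22598201581763563 lid deg 66.52513443241293 width 0.01105805876276124
F chest -2.092707654225242 1.1414807966745097 3.1670294658240117
```

play_rows:
  steps:
    - {"gripper": 0, "tx": -0.025, "ty": 0, "tz": -0.075, "ax": 0, "ay": 0, "az": 0}
    - {"gripper": 0, "tx": -0.02, "ty": 0, "tz": -0.075, "ax": 0, "ay": 0, "az": 0}
    - {"gripper": 0, "tx": 0, "ty": 0, "tz": 0, "ax": 0, "ay": 0, "az": 0}

```text
t: 10.07
eef_pos: [0.6477, 0.0976, 0.4874]
ee_rot: [-3.035, 1.571, 0.238]
force: [-2.6, 0.6, 1.8]
width: 0.0114
```

```bash
python3 ang.py
```

```text
t 10.0667 bar chest [ 0.0367 -0.0007  0.3184] r 0.22599900568997427 lid deg 67.2871679812007 width 0.01136057752003158
F chest -2.4905377884998297 0.9481843896475043 1.8371032056612115
```

play_rows:
  steps:
    - {"gripper": 0, "tx": -0.02, "ty": 0, "tz": -0.075, "ax": 0, "ay": 0, "az": 0}
    - {"gripper": 0, "tx": -0.02, "ty": 0, "tz": -0.075, "ax": 0, "ay": 0, "az": 0}
    - {"gripper": 0, "tx": 0, "ty": 0, "tz": 0, "ax": 0, "ay": 0, "az": 0}

```text
t: 10.32
eef_pos: [0.6514, 0.0981, 0.4884]
ee_rot: [2.997, 1.571, -0.014]
force: [-1.7, -0.2, 1.8]
width: 0.0113
```

```bash
python3 ang.py
```

```text
t 10.3167 bar chest [ 0.0404 -0.0007  0.3194] r 0.2260577033122089 lid deg 68.2626983236634 width 0.0113190911024499
F chest -1.7093686321386288 0.047333585775773124 1.778966887830791
```

play_rows:
  steps:
    - {"gripper": 0, "tx": -0.015, "ty": 0, "tz": -0.06, "ax": 0, "ay": 0, "az": 0}
    - {"gripper": 0, "tx": 0, "ty": 0, "tz": 0, "ax": 0, "ay": 0, "az": 0}

```text
t: 10.48
eef_pos: [0.6528, 0.0982, 0.4888]
ee_rot: [-3.002, 1.571, 0.27]
force: [-2.0, 0.5, 0.8]
width: 0.011
```

play_rows:
  steps:
    - {"gripper": 0, "tx": -0.015, "ty": 0, "tz": -0.05, "ax": 0, "ay": 0, "az": 0}
    - {"gripper": 0, "tx": 0, "ty": 0, "tz": 0, "ax": 0, "ay": 0, "az": 0}

```text
t: 10.65
eef_pos: [0.6539, 0.0984, 0.4891]
ee_rot: [-1.031, 1.571, 2.242]
force: [-1.9, 0.8, 1.4]
width: 0.0115
```

play_rows:
  steps:
    - {"gripper": 0, "tx": -0.015, "ty": 0, "tz": -0.05, "ax": 0, "ay": 0, "az": 0}
    - {"gripper": 0, "tx": 0, "ty": 0, "tz": 0, "ax": 0, "ay": 0, "az": 0}

```text
t: 10.82
eef_pos: [0.6552, 0.0985, 0.4894]
ee_rot: [-0.895, 1.571, 2.378]
force: [-1.1, 0.6, 0.2]
width: 0.0118
```

play_rows:
  steps:
    - {"gripper": 0, "tx": -0.015, "ty": 0, "tz": -0.05, "ax": 0, "ay": 0, "az": 0}
    - {"gripper": 0, "tx": 0, "ty": 0, "tz": 0, "ax": 0, "ay": 0, "az": 0}

```text
t: 10.98
eef_pos: [0.6565, 0.0987, 0.4898]
ee_rot: [0.154, 1.571, -2.856]
force: [-2.3, 0.7, -0.5]
width: 0.0112
```

play_rows:
  steps:
    - {"gripper": 0, "tx": -0.01, "ty": 0, "tz": -0.05, "ax": 0, "ay": 0, "az": 0}
    - {"gripper": 0, "tx": 0, "ty": 0, "tz": 0, "ax": 0, "ay": 0, "az": 0}

```text
t: 11.15
eef_pos: [0.6577, 0.0988, 0.4901]
ee_rot: [2.039, 1.571, -0.972]
force: [-2.0, 0.9, 0.5]
width: 0.0115
```

play_rows:
  steps:
    - {"gripper": 0, "tx": -0.01, "ty": 0, "tz": -0.05, "ax": 0, "ay": 0, "az": 0}
    - {"gripper": 0, "tx": 0, "ty": 0, "tz": 0, "ax": 0, "ay": 0, "az": 0}

```text
t: 11.32
eef_pos: [0.6589, 0.099, 0.4904]
ee_rot: [3.071, 1.571, 0.06]
force: [-2.1, 1.3, -0.1]
width: 0.0112
```

play_rows:
  steps:
    - {"gripper": 0, "tx": -0.01, "ty": 0, "tz": -0.05, "ax": 0, "ay": 0, "az": 0}
    - {"gripper": 0, "tx": 0, "ty": 0, "tz": 0, "ax": 0, "ay": 0, "az": 0}

```text
t: 11.48
eef_pos: [0.6602, 0.0992, 0.4907]
ee_rot: [3.055, 1.571, 0.044]
force: [-1.7, 0.3, -0.8]
width: 0.0113
```

play_rows:
  steps:
    - {"gripper": 0, "tx": -0.01, "ty": 0, "tz": -0.05, "ax": 0, "ay": 0, "az": 0}
    - {"gripper": 0, "tx": 0, "ty": 0, "tz": 0, "ax": 0, "ay": 0, "az": 0}

```text
t: 11.65
eef_pos: [0.6614, 0.0993, 0.491]
ee_rot: [3.06, 1.571, 0.049]
force: [-2.0, 0.8, 1.2]
width: 0.0116
```

play_rows:
  steps:
    - {"gripper": 0, "tx": -0.01, "ty": 0, "tz": -0.05, "ax": 0, "ay": 0, "az": 0}
    - {"gripper": 0, "tx": 0, "ty": 0, "tz": 0, "ax": 0, "ay": 0, "az": 0}

```text
t: 11.82
eef_pos: [0.6627, 0.0995, 0.4913]
ee_rot: [2.984, 1.571, -0.026]
force: [-1.1, 0.5, 1.0]
width: 0.0111
```

```bash
python3 ang.py;  python3 - <<'E'
from h import *
for n in ("scene",):
    im=optics.grab_frame(n)[:,:,::-1]
    a=im[130:330,300:460]
    cv2.imwrite(f"pics/g_{n}c.png",cv2.resize(a,None,fx=3,fy=3,interpolation=2)[:600])
E
```

```text
t 11.8167 bar chest [ 0.0518 -0.0008  0.3223] r 0.2264293624381498 lid deg 71.23945758903673 width 0.011073156479235614
F chest -0.9995876661818943 0.6820601358817631 1.0197600392051518
```

View pics/g_scenec.png

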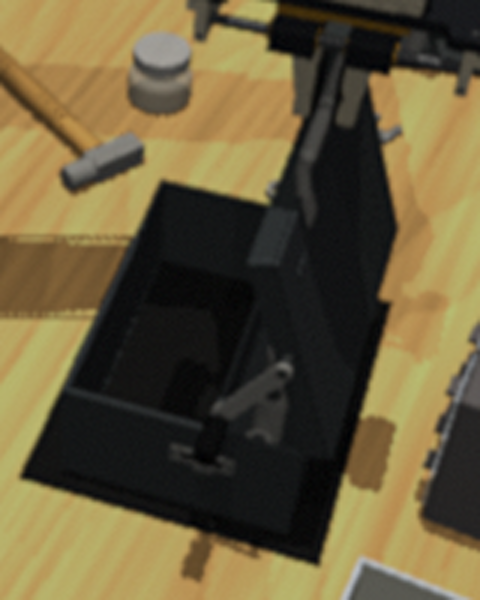

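Run:
```python
from h import *
def onplane(n,uv,y):
    o,d=ray(n,uv); c,s=np.cos(CH[2]),np.sin(CH[2]); nrm=np.array([-s,c,0]); q=np.array([CH[0],CH[1],0]); t=(y-nrm@(o-q))/(nrm@d); return w2chest(o+t*d)
for y in (-.13,-.136,-.142): print("pin",onplane("scene",(395,253.3),y))
for th in (0,71.2):
    a=np.radians(th); v=np.array([-.1052,.0036]); print("pred",[.095+v[0]*np.cos(a)+v[1]*np.sin(a), .1-v[0]*np.sin(a)+v[1]*np.cos(a)])
print("foot?",onplane("scene",(300+203/3,130+458/3),-.13), "slot ends",onplane("scene",(300+172/3,130+455/3),-.13),onplane("scene",(300+235/3,130+465/3),-.13))
print("knob end", onplane("scene",(300+207/3,130+447/3),-.186), "knee",onplane("scene",(300+215/3,130+410/3),-.14))
a=np.radians(71.2)
```

```text
pin [ 0.0702 -0.13    0.1888]
pin [ 0.0709 -0.136   0.1957]
pin [ 0.0715 -0.142   0.2025]
pred [np.float64(-0.0102), np.float64(0.10360000000000001)]
pred [np.float64(0.06450558619816674), np.float64(0.2007476586670011)]
foot? [ 0.0208 -0.13    0.066 ] slot ends [-0.0035 -0.13    0.059 ] [ 0.0459 -0.13    0.0683]
knob end [ 0.0327 -0.186   0.1537] knee [ 0.027  -0.14    0.1385]
```

play_rows:
  steps:
    - {"gripper": 0, "tx": -0.01, "ty": 0, "tz": -0.05, "ax": 0, "ay": 0, "az": 0}
    - {"gripper": 0, "tx": 0, "ty": 0, "tz": 0, "ax": 0, "ay": 0, "az": 0}

```text
t: 12.03
eef_pos: [0.6639, 0.0997, 0.4916]
ee_rot: [3.051, 1.571, 0.04]
force: [-1.8, 0.6, 1.9]
width: 0.0115
```

play_rows:
  steps:
    - {"gripper": 0, "tx": -0.01, "ty": 0, "tz": -0.05, "ax": 0, "ay": 0, "az": 0}
    - {"gripper": 0, "tx": 0, "ty": 0, "tz": 0, "ax": 0, "ay": 0, "az": 0}

```text
t: 12.2
eef_pos: [0.6652, 0.0998, 0.4918]
ee_rot: [3.011, 1.571, 0.0]
force: [-2.0, 0.6, 1.2]
width: 0.0111
```

play_rows:
  steps:
    - {"gripper": 0, "tx": -0.01, "ty": 0, "tz": -0.05, "ax": 0, "ay": 0, "az": 0}
    - {"gripper": 0, "tx": 0, "ty": 0, "tz": 0, "ax": 0, "ay": 0, "az": 0}

```text
t: 12.37
eef_pos: [0.6664, 0.1, 0.492]
ee_rot: [2.894, 1.571, -0.117]
force: [-1.0, -0.2, 1.0]
width: 0.0112
```

play_rows:
  steps:
    - {"gripper": 0, "tx": -0.01, "ty": 0, "tz": -0.05, "ax": 0, "ay": 0, "az": 0}
    - {"gripper": 0, "tx": 0, "ty": 0, "tz": 0, "ax": 0, "ay": 0, "az": 0}

```text
t: 12.53
eef_pos: [0.6676, 0.1001, 0.4922]
ee_rot: [2.577, 1.571, -0.434]
force: [-1.7, 0.9, 1.2]
width: 0.0114
```

play_rows:
  steps:
    - {"gripper": 0, "tx": -0.01, "ty": 0, "tz": -0.05, "ax": 0, "ay": 0, "az": 0}
    - {"gripper": 0, "tx": 0, "ty": 0, "tz": 0, "ax": 0, "ay": 0, "az": 0}

```text
t: 12.7
eef_pos: [0.6689, 0.1003, 0.4924]
ee_rot: [2.446, 1.571, -0.565]
force: [-0.9, 0.8, 0.9]
width: 0.0114
```

play_rows:
  steps:
    - {"gripper": 0, "tx": -0.01, "ty": 0, "tz": -0.05, "ax": 0, "ay": 0, "az": 0}
    - {"gripper": 0, "tx": 0, "ty": 0, "tz": 0, "ax": 0, "ay": 0, "az": 0}

```text
t: 12.87
eef_pos: [0.6701, 0.1004, 0.4926]
ee_rot: [1.337, 1.571, -1.673]
force: [-0.2, 0.3, 0.1]
width: 0.0111
```

play_rows:
  steps:
    - {"gripper": 0, "tx": -0.01, "ty": 0, "tz": -0.05, "ax": 0, "ay": 0, "az": 0}
    - {"gripper": 0, "tx": 0, "ty": 0, "tz": 0, "ax": 0, "ay": 0, "az": 0}

```text
t: 13.03
eef_pos: [0.6713, 0.1006, 0.4929]
ee_rot: [1.565, 1.571, -1.445]
force: [0.2, -0.6, -0.3]
width: 0.0112
```

play_rows:
  steps:
    - {"gripper": 0, "tx": -0.008, "ty": 0, "tz": -0.05, "ax": 0, "ay": 0, "az": 0}
    - {"gripper": 0, "tx": 0, "ty": 0, "tz": 0, "ax": 0, "ay": 0, "az": 0}

```text
t: 13.2
eef_pos: [0.6726, 0.1007, 0.4931]
ee_rot: [1.935, 1.571, -1.075]
force: [-0.6, -0.7, -0.1]
width: 0.0111
```

```bash
python3 ang.py;  python3 - <<'E'
from h import *
for n in ("scene",):
    im=optics.grab_frame(n)[:,:,::-1]
    a=im[200:320,320:440]
    cv2.imwrite(f"pics/g2_{n}c.png",cv2.resize(a,None,fx=5,fy=5,interpolation=2)[:600])
E
```

```text
t 13.2 bar chest [ 0.0618 -0.0009  0.3241] r 0.22652334192168117 lid deg 73.80787200936427 width 0.011137244322509258
F chest -0.685443726390575 -0.6257945064694571 -0.09992656571918496
```

View pics/g2_scenec.png

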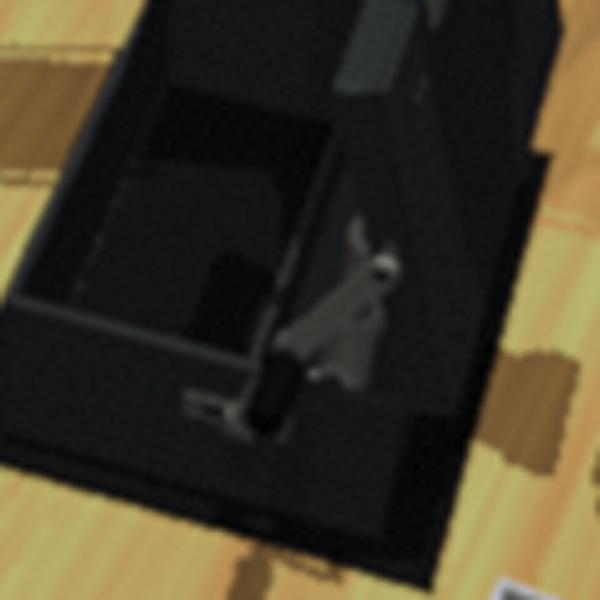

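play_rows:
  steps:
    - {"gripper": 0, "tx": -0.008, "ty": 0, "tz": -0.05, "ax": 0, "ay": 0, "az": 0}
    - {"gripper": 0, "tx": 0, "ty": 0, "tz": 0, "ax": 0, "ay": 0, "az": 0}

```text
t: 13.42
eef_pos: [0.6738, 0.1009, 0.4933]
ee_rot: [1.977, 1.571, -1.033]
force: [-0.0, -0.7, -0.4]
width: 0.0118
```

play_rows:
  steps:
    - {"gripper": 0, "tx": -0.008, "ty": 0, "tz": -0.05, "ax": 0, "ay": 0, "az": 0}
    - {"gripper": 0, "tx": 0, "ty": 0, "tz": 0, "ax": 0, "ay": 0, "az": 0}

```text
t: 13.58
eef_pos: [0.6751, 0.1011, 0.4935]
ee_rot: [2.59, 1.571, -0.421]
force: [-0.2, -1.0, 0.1]
width: 0.0113
```

play_rows:
  steps:
    - {"gripper": 0, "tx": -0.008, "ty": 0, "tz": -0.05, "ax": 0, "ay": 0, "az": 0}
    - {"gripper": 0, "tx": 0, "ty": 0, "tz": 0, "ax": 0, "ay": 0, "az": 0}

```text
t: 13.75
eef_pos: [0.6761, 0.1012, 0.4937]
ee_rot: [0.257, 1.57, -2.754]
force: [-2.3, -0.5, -0.4]
width: 0.0114
```

play_rows:
  steps:
    - {"gripper": 0, "tx": -0.005, "ty": 0, "tz": -0.03, "ax": 0, "ay": 0, "az": 0}
    - {"gripper": 0, "tx": 0, "ty": 0, "tz": 0, "ax": 0, "ay": 0, "az": 0}

```text
t: 13.92
eef_pos: [0.6767, 0.1013, 0.4938]
ee_rot: [0.238, 1.57, -2.773]
force: [-2.2, -0.7, 0.4]
width: 0.0115
```

play_rows:
  steps:
    - {"gripper": 0, "tx": -0.005, "ty": 0, "tz": -0.03, "ax": 0, "ay": 0, "az": 0}
    - {"gripper": 0, "tx": 0, "ty": 0, "tz": 0, "ax": 0, "ay": 0, "az": 0}

```text
t: 14.08
eef_pos: [0.6773, 0.1014, 0.4938]
ee_rot: [0.137, 1.57, -2.873]
force: [-4.3, -2.0, 0.9]
width: 0.0113
```

play_rows:
  steps:
    - {"gripper": 0, "tx": 0, "ty": 0, "tz": -0.025, "ax": 0, "ay": 0, "az": 0}
    - {"gripper": 0, "tx": 0, "ty": 0, "tz": 0, "ax": 0, "ay": 0, "az": 0}

```text
t: 14.25
eef_pos: [0.6778, 0.1014, 0.4939]
ee_rot: [0.144, 1.569, -2.867]
force: [-7.0, -1.1, 1.2]
width: 0.0116
```

```bash
python3 ang.py;  python3 - <<'E'
from h import *
for n in ("scene",):
    im=optics.grab_frame(n)[:,:,::-1]
    a=im[200:320,320:440]
    cv2.imwrite(f"pics/g3_{n}c.png",cv2.resize(a,None,fx=5,fy=5,interpolation=2)[:600])
E
```

```text
t 14.25 bar chest [ 0.0668 -0.0009  0.3249] r 0.22665790587725157 lid deg 75.07642814022911 width 0.011585343232392926
F chest -7.114259797031444 -0.18569263450316043 1.1877645574228521
```

View pics/g3_scenec.png

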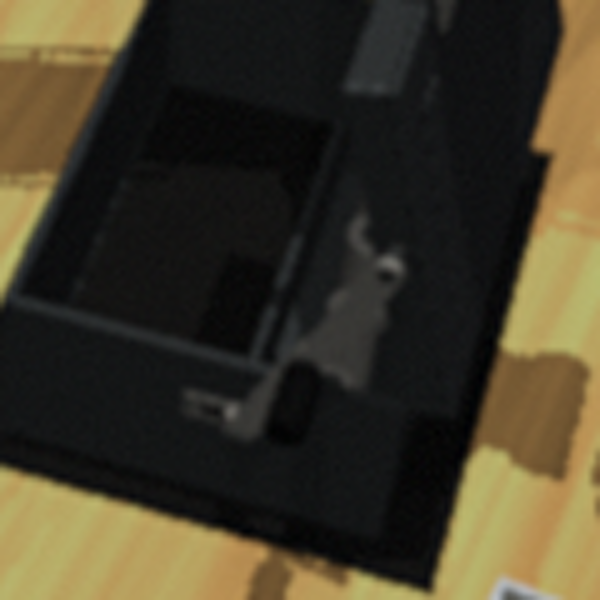

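play_rows:
  steps:
    - {"gripper": 0, "tx": 0, "ty": 0, "tz": 0, "ax": 0, "ay": 0, "az": 0}
    - {"gripper": 0, "tx": 0, "ty": 0, "tz": 0, "ax": 0, "ay": 0, "az": 0}
    - {"gripper": 0, "tx": 0, "ty": 0, "tz": 0, "ax": 0, "ay": 0, "az": 0}
    - {"gripper": 0, "tx": 0, "ty": 0, "tz": 0, "ax": 0, "ay": 0, "az": 0}
    - {"gripper": 0, "tx": 0, "ty": 0, "tz": 0, "ax": 0, "ay": 0, "az": 0}

```text
t: 14.72
eef_pos: [0.6777, 0.1014, 0.4939]
ee_rot: [0.112, 1.569, -2.899]
force: [-4.7, -1.3, 1.1]
width: 0.0113
```

```bash
python3 ang.py;  python3 - <<'E'
from h import *
for n in ("scene",):
    im=optics.grab_frame(n)[:,:,::-1]
    a=im[200:320,320:440]
    cv2.imwrite(f"pics/g4_{n}c.png",cv2.resize(a,None,fx=5,fy=5,interpolation=2)[:600])
E
```

```text
t 14.7167 bar chest [ 0.0667 -0.0009  0.3249] r 0.22666058030866337 lid deg 75.0647257047064 width 0.011293742694132067
F chest -4.8651727392820865 -0.6389656387541017 1.1166424565563984
```

View pics/g4_scenec.png

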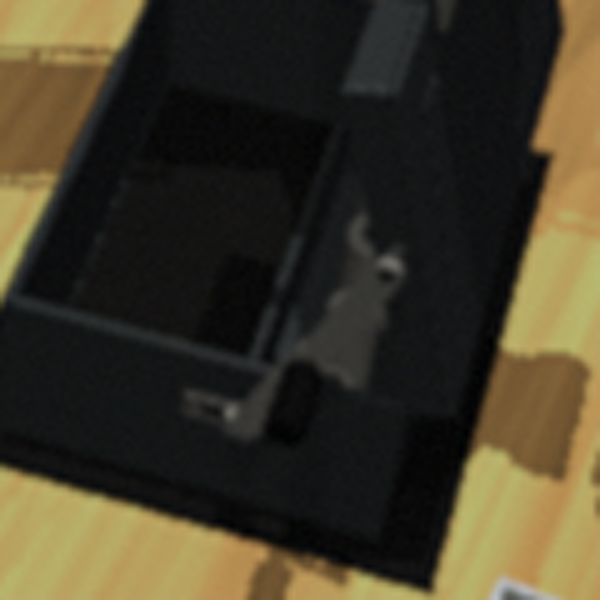

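play_rows:
  steps:
    - {"gripper": 0, "tx": 0, "ty": 0, "tz": 0.03, "ax": 0, "ay": 0, "az": 0}
    - {"gripper": 0, "tx": 0.01, "ty": 0, "tz": 0.05, "ax": 0, "ay": 0, "az": 0}
    - {"gripper": 0, "tx": 0.01, "ty": 0, "tz": 0.05, "ax": 0, "ay": 0, "az": 0}
    - {"gripper": 0, "tx": 0.01, "ty": 0, "tz": 0.05, "ax": 0, "ay": 0, "az": 0}
    - {"gripper": 0, "tx": 0, "ty": 0, "tz": 0, "ax": 0, "ay": 0, "az": 0}

```text
t: 15.18
eef_pos: [0.6738, 0.1009, 0.4934]
ee_rot: [-3.12, 1.57, 0.152]
force: [-2.3, -2.0, -0.8]
width: 0.011
```

```bash
python3 ang.py;  python3 - <<'E'
from h import *
for n in ("scene",):
    im=optics.grab_frame(n)[:,:,::-1]
    a=im[200:320,320:440]
    cv2.imwrite(f"pics/g5_{n}c.png",cv2.resize(a,None,fx=5,fy=5,interpolation=2)[:600])
E
```

```text
t 15.1833 bar chest [ 0.0632 -0.0008  0.3244] r 0.22665660313047722 lid deg 74.15240197852584 width 0.010992938865130062
F chest -2.527238535396567 -1.6581960400157283 -0.8187335361925623
```

View pics/g5_scenec.png

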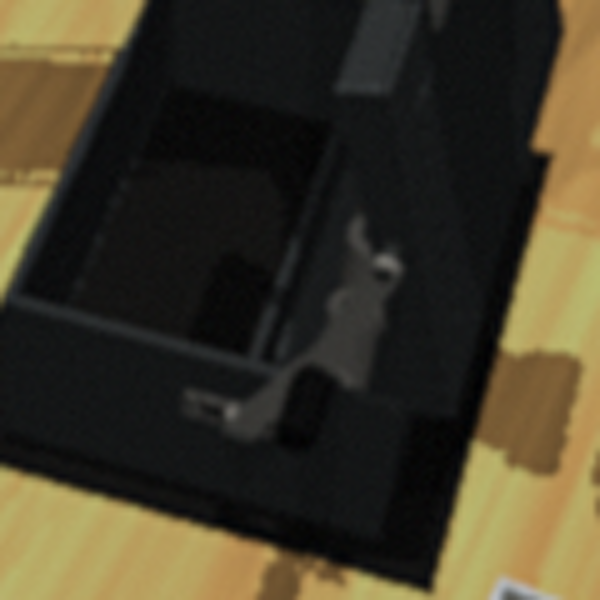

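play_rows:
  steps:
    - {"gripper": 0, "tx": 0.01, "ty": 0, "tz": 0.06, "ax": 0, "ay": 0, "az": 0}
    - {"gripper": 0, "tx": 0.01, "ty": 0, "tz": 0.06, "ax": 0, "ay": 0, "az": 0}
    - {"gripper": 0, "tx": 0.015, "ty": 0, "tz": 0.06, "ax": 0, "ay": 0, "az": 0}
    - {"gripper": 0, "tx": 0.015, "ty": 0, "tz": 0.06, "ax": 0, "ay": 0, "az": 0}
    - {"gripper": 0, "tx": 0, "ty": 0, "tz": 0, "ax": 0, "ay": 0, "az": 0}

```text
t: 15.65
eef_pos: [0.6676, 0.1001, 0.4924]
ee_rot: [-3.059, 1.57, 0.213]
force: [-1.5, -1.2, 2.9]
width: 0.0111
```

play_rows:
  steps:
    - {"gripper": 0, "tx": 0.015, "ty": 0, "tz": 0.05, "ax": 0, "ay": 0, "az": 0}
    - {"gripper": 0, "tx": 0, "ty": 0, "tz": 0, "ax": 0, "ay": 0, "az": 0}

```text
t: 15.82
eef_pos: [0.6665, 0.0999, 0.4922]
ee_rot: [-3.106, 1.57, 0.167]
force: [-0.4, -0.4, 4.8]
width: 0.0113
```

play_rows:
  steps:
    - {"gripper": 0, "tx": 0.015, "ty": 0, "tz": 0.05, "ax": 0, "ay": 0, "az": 0}
    - {"gripper": 0, "tx": 0, "ty": 0, "tz": 0, "ax": 0, "ay": 0, "az": 0}

```text
t: 15.98
eef_pos: [0.6653, 0.0998, 0.492]
ee_rot: [-3.102, 1.569, 0.17]
force: [-1.6, -1.4, 5.2]
width: 0.0111
```

play_rows:
  steps:
    - {"gripper": 0, "tx": 0, "ty": 0, "tz": 0.05, "ax": 0, "ay": 0, "az": 0}
    - {"gripper": 0, "tx": 0, "ty": 0, "tz": 0, "ax": 0, "ay": 0, "az": 0}

```text
t: 16.15
eef_pos: [0.664, 0.0996, 0.4917]
ee_rot: [-3.057, 1.57, 0.216]
force: [-1.5, -1.3, 5.3]
width: 0.0116
```

play_rows:
  steps:
    - {"gripper": 0, "tx": 0.01, "ty": 0, "tz": 0.05, "ax": 0, "ay": 0, "az": 0}
    - {"gripper": 0, "tx": 0, "ty": 0, "tz": 0, "ax": 0, "ay": 0, "az": 0}

```text
t: 16.32
eef_pos: [0.6628, 0.0995, 0.4914]
ee_rot: [-3.086, 1.57, 0.187]
force: [-0.9, -1.0, 4.9]
width: 0.0111
```

play_rows:
  steps:
    - {"gripper": 0, "tx": 0.005, "ty": 0, "tz": 0.05, "ax": 0, "ay": 0, "az": 0}
    - {"gripper": 0, "tx": 0, "ty": 0, "tz": 0, "ax": 0, "ay": 0, "az": 0}

```text
t: 16.48
eef_pos: [0.6616, 0.0993, 0.4912]
ee_rot: [-3.016, 1.57, 0.257]
force: [-1.8, -2.4, 6.1]
width: 0.0116
```

play_rows:
  steps:
    - {"gripper": 0, "tx": 0.01, "ty": 0, "tz": 0.04, "ax": 0, "ay": 0, "az": 0}
    - {"gripper": 0, "tx": 0, "ty": 0, "tz": 0, "ax": 0, "ay": 0, "az": 0}

```text
t: 16.65
eef_pos: [0.6608, 0.0992, 0.491]
ee_rot: [-3.106, 1.57, 0.166]
force: [-0.2, -1.2, 4.6]
width: 0.0115
```

```bash
python3 ang.py;  python3 - <<'E'
from h import *
for n in ("scene",):
    im=optics.grab_frame(n)[:,:,::-1]
    a=im[200:320,320:440]
    cv2.imwrite(f"pics/g6_{n}c.png",cv2.resize(a,None,fx=5,fy=5,interpolation=2)[:600])
E
```

```text
t 16.65 bar chest [ 0.0501 -0.0008  0.322 ] r 0.22652782086235798 lid deg 70.79869790265911 width 0.01149309404917951
F chest -0.3469030355515814 -1.2120253163210015 4.561230673317611
```

View pics/g6_scenec.png

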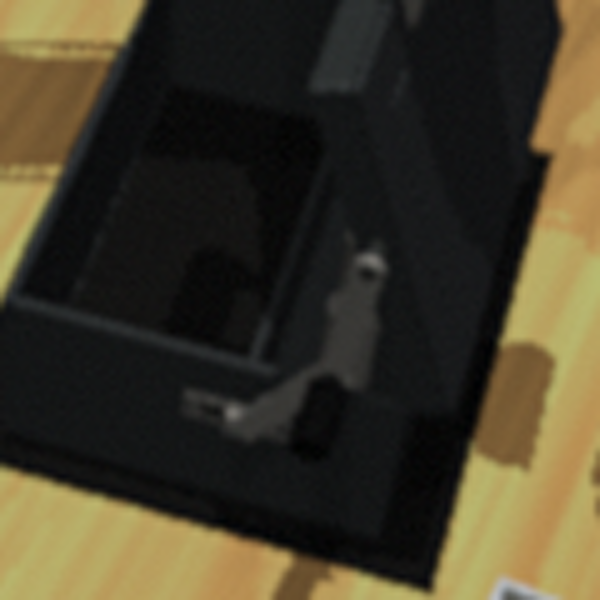

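play_rows:
  steps:
    - {"gripper": 0, "tx": 0, "ty": -0.01, "tz": 0.04, "ax": 0, "ay": 0, "az": 0}
    - {"gripper": 0, "tx": 0, "ty": 0, "tz": 0, "ax": 0, "ay": 0, "az": 0}

```text
t: 16.87
eef_pos: [0.66, 0.0992, 0.4909]
ee_rot: [2.993, 1.569, -0.018]
force: [2.7, -2.1, 5.3]
width: 0.011
```

play_rows:
  steps:
    - {"gripper": 0, "tx": 0.005, "ty": 0, "tz": 0.04, "ax": 0, "ay": 0, "az": 0}
    - {"gripper": 0, "tx": 0, "ty": 0, "tz": 0, "ax": 0, "ay": 0, "az": 0}

```text
t: 17.03
eef_pos: [0.6592, 0.0991, 0.4908]
ee_rot: [3.093, 1.568, 0.082]
force: [5.8, -1.8, 3.6]
width: 0.0115
```

play_rows:
  steps:
    - {"gripper": 0, "tx": 0.01, "ty": 0, "tz": 0.04, "ax": 0, "ay": 0, "az": 0}
    - {"gripper": 0, "tx": 0, "ty": 0, "tz": 0, "ax": 0, "ay": 0, "az": 0}

```text
t: 17.2
eef_pos: [0.6585, 0.099, 0.4907]
ee_rot: [3.132, 1.567, 0.121]
force: [6.9, -1.7, 3.4]
width: 0.0113
```

play_rows:
  steps:
    - {"gripper": 0, "tx": 0, "ty": 0, "tz": -0.06, "ax": 0, "ay": 0, "az": 0}
    - {"gripper": 0, "tx": 0, "ty": 0, "tz": 0, "ax": 0, "ay": 0, "az": 0}

```text
t: 17.37
eef_pos: [0.6597, 0.0992, 0.4909]
ee_rot: [3.041, 1.569, 0.03]
force: [1.8, -2.4, 6.6]
width: 0.0114
```

play_rows:
  steps:
    - {"gripper": 0.3, "tx": 0, "ty": 0, "tz": 0, "ax": 0, "ay": 0, "az": 0}
    - {"gripper": 0.3, "tx": 0, "ty": 0, "tz": 0, "ax": 0, "ay": 0, "az": 0}
    - {"gripper": 0.3, "tx": 0, "ty": 0, "tz": 0, "ax": 0, "ay": 0, "az": 0}

```text
t: 17.62
eef_pos: [0.6587, 0.0996, 0.4889]
ee_rot: [-0.198, 1.568, 3.074]
force: [-0.4, 0.2, 0.3]
width: 0.0242
```

```bash
python3 ang.py;  python3 - <<'E'
from h import *
for n in ("scene","wrist"):
    im=optics.grab_frame(n)[:,:,::-1]
    cv2.imwrite(f"pics/g7_{n}.png",im)
    a=im[120:320,290:490]
    cv2.imwrite(f"pics/g7_{n}c.png",cv2.resize(a,None,fx=3,fy=3,interpolation=2)[:600])
E
```

```text
t 17.6167 bar chest [ 0.0474 -0.0001  0.3199] r 0.22499019378208426 lid deg 70.02081561885639 width 0.02420283307795961
F chest -0.36250593355733784 0.20928971825903933 0.31910682947511576
```

View pics/g7_scenec.png

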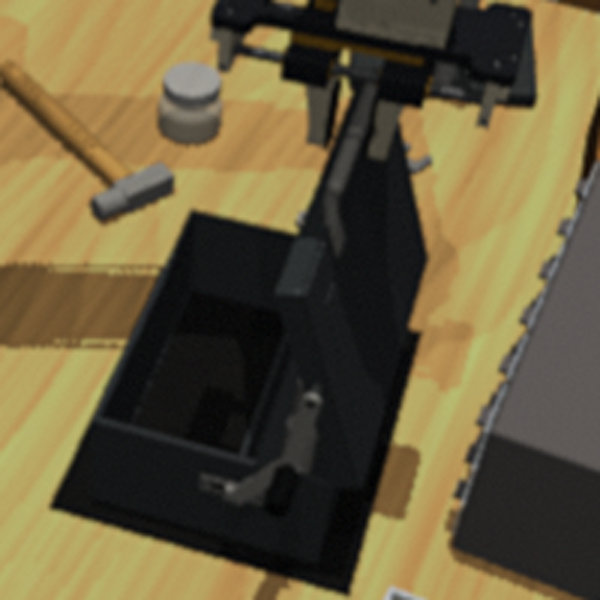

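View pics/g7_wrist.png

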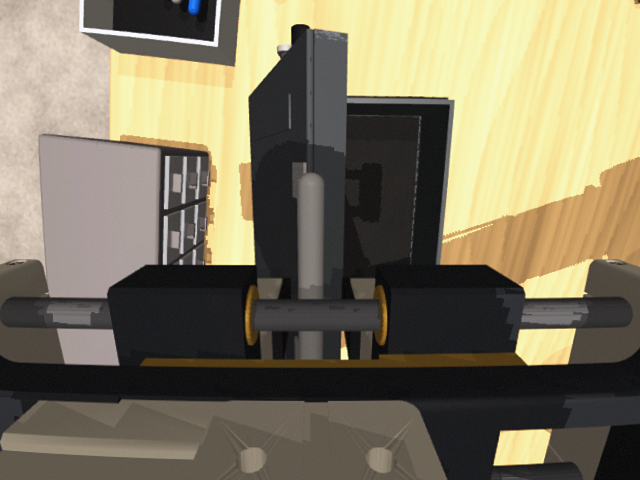

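play_rows:
  steps:
    - {"gripper": 0.3, "tx": -0.5, "ty": 0, "tz": 0, "ax": 0, "ay": 0, "az": 0}
    - {"gripper": 0.3, "tx": -1, "ty": 0, "tz": 0, "ax": 0, "ay": 0, "az": 0}
    - {"gripper": 0.3, "tx": -0.7, "ty": 0, "tz": 0, "ax": 0, "ay": 0, "az": 0}
    - {"gripper": 0.5, "tx": 0, "ty": 0, "tz": 0, "ax": -1, "ay": 0, "az": 0}
    - {"gripper": 0.5, "tx": 0, "ty": 0, "tz": 0, "ax": -1, "ay": 0, "az": 0}
    - {"gripper": 0.5, "tx": 0, "ty": 0, "tz": 0, "ax": -1, "ay": 0, "az": 0}
    - {"gripper": 0.5, "tx": 0, "ty": 0, "tz": 0, "ax": -1, "ay": 0, "az": 0}
    - {"gripper": 0.5, "tx": 0, "ty": 0, "tz": 0, "ax": -1, "ay": 0, "az": 0}
    - {"gripper": 0.5, "tx": 0, "ty": 0, "tz": 0, "ax": -1, "ay": 0, "az": 0}
    - {"gripper": 0.5, "tx": 0, "ty": 0, "tz": 0, "ax": -1, "ay": 0, "az": 0}
    - {"gripper": 0.5, "tx": 0, "ty": 0, "tz": 0, "ax": -1, "ay": 0, "az": 0}
    - {"gripper": 0.5, "tx": 0, "ty": 0, "tz": 0, "ax": -0.75, "ay": 0, "az": 0}
    - {"gripper": 0.5, "tx": 0, "ty": 0, "tz": 0, "ax": 0, "ay": 0, "az": 0}

```text
t: 18.8
eef_pos: [0.659, 0.0994, 0.5446]
ee_rot: [-1.054, 1.57, 3.138]
force: [-0.1, 0.4, -0.4]
width: 0.0441
```

Run:
```python
from h import *
plan((.479,-.3985,.155),Rtool(np.radians(-120)))
st=telemetry.get_state(); print(st['t'],st['q'],st['width'])
```

```text
turn first (ax,ay,az)units: [0.0358 0.0057 0.0099] then shift (new axes): [ 9.2257  3.7247 20.8487] | shift first(cur axes): [ 9.2343  3.6562 20.8571]
tcp tgt [ 0.479  -0.3985  0.314 ] cur grasp [0.6588 0.0994 0.3856]
18.8 [ 0.4416  0.2966  0.233  -0.0005 -1.5083  0.6094] 0.044116468788524044
```

play_rows:
  steps:
    - {"gripper": 0.5, "tx": 0, "ty": 0.175, "tz": 0.99, "ax": 0, "ay": 0, "az": 0}
    - {"gripper": 0.5, "tx": 0, "ty": 0.175, "tz": 0.99, "ax": 0, "ay": 0, "az": 0}
    - {"gripper": 0.5, "tx": 0, "ty": 0.175, "tz": 0.99, "ax": 0, "ay": 0, "az": 0}
    - {"gripper": 0.5, "tx": 0, "ty": 0.175, "tz": 0.99, "ax": 0, "ay": 0, "az": 0}
    - {"gripper": 0.5, "tx": 0, "ty": 0.175, "tz": 0.99, "ax": 0, "ay": 0, "az": 0}
    - {"gripper": 0.5, "tx": 0, "ty": 0.175, "tz": 0.99, "ax": 0, "ay": 0, "az": 0}
    - {"gripper": 0.5, "tx": 0, "ty": 0.175, "tz": 0.99, "ax": 0, "ay": 0, "az": 0}
    - {"gripper": 0.5, "tx": 0, "ty": 0.175, "tz": 0.99, "ax": 0, "ay": 0, "az": 0}
    - {"gripper": 0.5, "tx": 0, "ty": 0.175, "tz": 0.99, "ax": 0, "ay": 0, "az": 0}
    - {"gripper": 0.5, "tx": 0, "ty": 0.175, "tz": 0.99, "ax": 0, "ay": 0, "az": 0}
    - {"gripper": 0.5, "tx": 0.8, "ty": 0.175, "tz": 0.99, "ax": 0, "ay": 0, "az": 0}
    - {"gripper": 0.5, "tx": 0.8, "ty": 0.175, "tz": 0.99, "ax": 0, "ay": 0, "az": 0}
    - {"gripper": 0.5, "tx": 0.8, "ty": 0.175, "tz": 0.99, "ax": 0, "ay": 0, "az": 0}
    - {"gripper": 0.5, "tx": 0.8, "ty": 0.175, "tz": 0.99, "ax": 0, "ay": 0, "az": 0}
    - {"gripper": 0.5, "tx": 0.8, "ty": 0.175, "tz": 0.99, "ax": 0, "ay": 0, "az": 0}
    - {"gripper": 0.5, "tx": 0.8, "ty": 0.175, "tz": 0.99, "ax": 0, "ay": 0, "az": 0}
    - {"gripper": 0.5, "tx": 0.8, "ty": 0.175, "tz": 0.99, "ax": 0, "ay": 0, "az": 0}
    - {"gripper": 0.5, "tx": 0.8, "ty": 0.175, "tz": 0.99, "ax": 0, "ay": 0, "az": 0}
    - {"gripper": 0.5, "tx": 0.8, "ty": 0.175, "tz": 0.99, "ax": 0, "ay": 0, "az": 0}
    - {"gripper": 0.5, "tx": 0.8, "ty": 0.175, "tz": 0.99, "ax": 0, "ay": 0, "az": 0}

```text
t: 20.47
eef_pos: [0.4866, -0.3741, 0.3442]
ee_rot: [-2.227, 1.57, 1.959]
force: [1.0, 0.7, 0.2]
width: 0.0437
```

play_rows:
  steps:
    - {"gripper": 0.5, "tx": 0.4, "ty": 0.15, "tz": 0.6, "ax": 0, "ay": 0, "az": 0}
    - {"gripper": 0.5, "tx": 0, "ty": 0, "tz": 0, "ax": 0, "ay": 0, "az": 0}
    - {"gripper": 0.5, "tx": 0, "ty": 0, "tz": 0, "ax": 0, "ay": 0, "az": 0}

```text
t: 20.72
eef_pos: [0.4826, -0.3886, 0.3342]
ee_rot: [-1.48, 1.569, 2.704]
force: [0.0, -0.3, 0.5]
width: 0.0437
```

Run:
```python
from h import *
plan((.479,-.3985,.155),Rtool(np.radians(-120)))
st=telemetry.get_state(); print(st['t'],st['q'],st['width'])
for n in ("wrist","scene","top"):
    T=camT(n,st)
    im=optics.grab_frame(n)[:,:,::-1].copy(); cv2.imwrite(f"pics/s_{n}raw.png",im)
    for z in (0,.07):
        u=proj(n,(.479,-.3985,z),T)[0]; cv2.circle(im,tuple(int(round(v)) for v in u),3,(0,0,255),1); print(n,z,u)
    cv2.imwrite(f"pics/s_{n}.png",im)
```

```text
turn first (ax,ay,az)units: [-0.0382  0.0019  0.0213] then shift (new axes): [0.807  0.0738 0.4153] | shift first(cur axes): [0.8069 0.0773 0.4149]
tcp tgt [ 0.479  -0.3985  0.314 ] cur grasp [ 0.4823 -0.3884  0.1752]
20.7167 [-0.3632  0.3217 -0.2108 -0.0002 -1.0405  1.4065] 0.04366755667998849
wrist 0 [326.8613 229.0113]
wrist 0.07 [329.871  247.7324]
scene 0 [218.4904 399.4265]
scene 0.07 [212.5662 384.3638]
top 0 [468.0426 261.6377]
top 0.07 [475.7734 257.5381]
```

View pics/s_wrist.png

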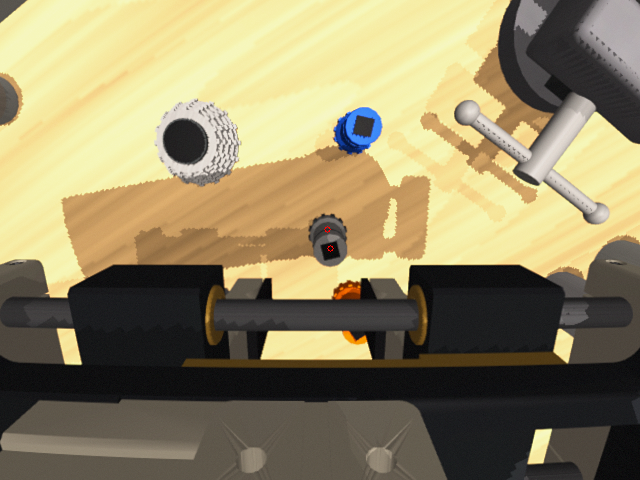

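View pics/s_scene.png

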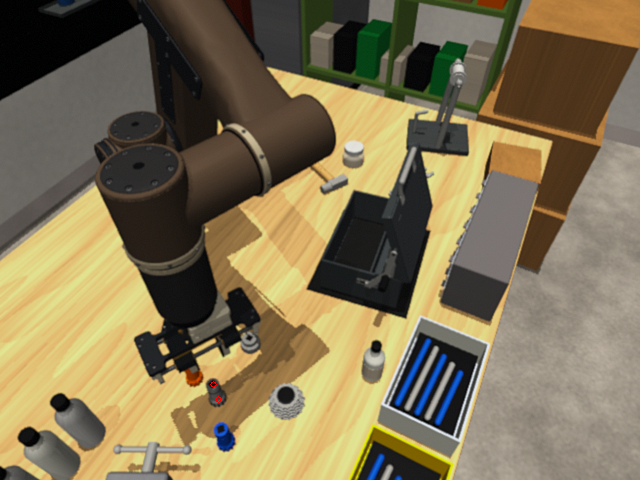

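play_rows:
  steps:
    - {"gripper": 0.5, "tx": 0, "ty": 0.075, "tz": 0.415, "ax": 0, "ay": 0, "az": 0}
    - {"gripper": 0.5, "tx": 0.6, "ty": 0, "tz": 0, "ax": 0, "ay": 0, "az": 0}
    - {"gripper": 0.5, "tx": 0.8, "ty": 0, "tz": 0, "ax": 0, "ay": 0, "az": 0}
    - {"gripper": 0.5, "tx": 0.8, "ty": 0, "tz": 0, "ax": 0, "ay": 0, "az": 0}
    - {"gripper": 0.5, "tx": 0, "ty": 0, "tz": 0, "ax": 0, "ay": 0, "az": 0}

```text
t: 21.28
eef_pos: [0.4786, -0.397, 0.2772]
ee_rot: [-1.652, 1.566, 2.536]
force: [-0.1, 0.5, -2.1]
width: 0.0436
```

Run:
```python
from h import *
plan((.479,-.3985,.055),Rtool(np.radians(-120)))
st=telemetry.get_state(); print(st['t'],st['width'],st['force'])
n="wrist";T=camT(n,st)
im=optics.grab_frame(n)[:,:,::-1].copy()
for z in (0,.07):
        u=proj(n,(.479,-.3985,z),T)[0]; cv2.circle(im,tuple(int(round(v)) for v in u),3,(0,0,255),1); print(n,z,u)
cv2.imwrite(f"pics/s2_{n}.png",im)
```

```text
turn first (ax,ay,az)units: [-0.0033 -0.0037  0.0452] then shift (new axes): [2.5265 0.0415 0.0434] | shift first(cur axes): [2.5262 0.0535 0.0443]
tcp tgt [ 0.479  -0.3985  0.214 ] cur grasp [ 0.478  -0.3966  0.1182]
21.2833 0.04356746627591505 [-0.1244  0.4547 -2.0805]
wrist 0 [317.5111 243.7434]
wrist 0.07 [318.0595 273.1151]
```

View pics/s2_wrist.png

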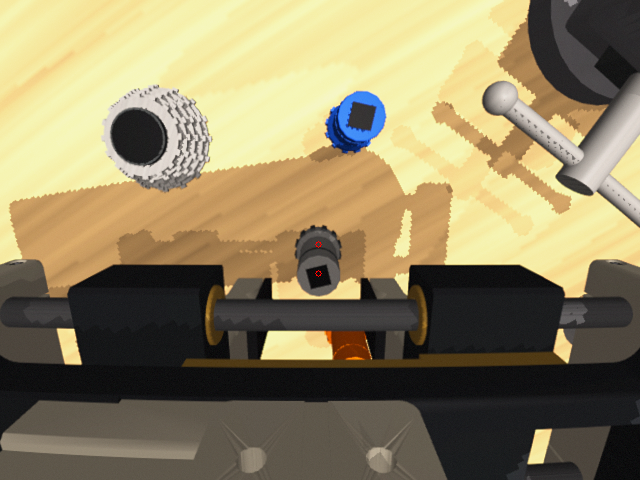

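play_rows:
  steps:
    - {"gripper": 0.5, "tx": 0.7, "ty": 0.05, "tz": 0.04, "ax": 0, "ay": 0, "az": 0}
    - {"gripper": 0.5, "tx": 0.7, "ty": 0, "tz": 0, "ax": 0, "ay": 0, "az": 0}
    - {"gripper": 0.5, "tx": 0.7, "ty": 0, "tz": 0, "ax": 0, "ay": 0, "az": 0}
    - {"gripper": 0.5, "tx": 0.42, "ty": 0, "tz": 0, "ax": 0, "ay": 0, "az": 0}
    - {"gripper": 0.5, "tx": 0, "ty": 0, "tz": 0, "ax": 0, "ay": 0, "az": 0}
    - {"gripper": 0.5, "tx": 0, "ty": 0, "tz": 0, "ax": 0, "ay": 0, "az": 0}

```text
t: 21.83
eef_pos: [0.4806, -0.3996, 0.2181]
ee_rot: [1.03, 1.57, -1.064]
force: [-0.7, 0.0, 0.1]
width: 0.0437
```

play_rows:
  steps:
    - {"gripper": 0.1, "tx": 0, "ty": 0, "tz": 0, "ax": 0, "ay": 0, "az": 0}
    - {"gripper": 0.1, "tx": 0, "ty": 0, "tz": 0, "ax": 0, "ay": 0, "az": 0}
    - {"gripper": 0.1, "tx": 0, "ty": 0, "tz": 0, "ax": 0, "ay": 0, "az": 0}
    - {"gripper": 0.1, "tx": 0, "ty": 0, "tz": 0, "ax": 0, "ay": 0, "az": 0}
  newtons: 25

```text
t: 22.17
eef_pos: [0.4804, -0.3996, 0.2182]
ee_rot: [1.553, 1.569, -0.541]
force: [-0.6, 0.6, 2.3]
width: 0.0248
```

Run:
```python
from h import *
plan((.479,-.3985,.055),Rtool(np.radians(-120)))
st=telemetry.get_state(); print(st['t'],st['width'],st['force'],st['q'])
b=chest2w((-.045,0,.24)); print(b); plan(b,Rtool(np.radians(-82.5)))
```

```text
turn first (ax,ay,az)units: [ 0.0026  0.0002 -0.0141] then shift (new axes): [ 0.1677 -0.0714 -0.0102] | shift first(cur axes): [ 0.1676 -0.0716 -0.0102]
tcp tgt [ 0.479  -0.3985  0.214 ] cur grasp [ 0.4806 -0.3997  0.0592]
22.1667 0.024820581859378046 [-0.6429  0.5534  2.2604] [-0.3818  0.4495 -0.32    0.0003 -0.7998  1.429 ]
[0.5666 0.0876 0.242 ]
turn first (ax,ay,az)units: [-6.2474  0.0049 -0.0135] then shift (new axes): [ -7.3123   5.9611 -18.8731] | shift first(cur axes): [ -7.3227  -6.7441 -18.6036]
tcp tgt [0.5666 0.0876 0.401 ] cur grasp [ 0.4806 -0.3997  0.0592]
```

play_rows:
  steps:
    - {"gripper": 0.1, "tx": -0.5, "ty": 0, "tz": 0, "ax": 0, "ay": 0, "az": 0}
    - {"gripper": 0.1, "tx": -1, "ty": 0, "tz": 0, "ax": 0, "ay": 0, "az": 0}
    - {"gripper": 0.1, "tx": -1, "ty": 0, "tz": 0, "ax": 0, "ay": 0, "az": 0}
    - {"gripper": 0.1, "tx": -1, "ty": 0, "tz": 0, "ax": 0, "ay": 0, "az": 0}
    - {"gripper": 0.1, "tx": -1, "ty": 0, "tz": 0, "ax": 0, "ay": 0, "az": 0}
    - {"gripper": 0.1, "tx": -1, "ty": 0, "tz": 0, "ax": 0, "ay": 0, "az": 0}
    - {"gripper": 0.1, "tx": -1, "ty": 0, "tz": 0, "ax": 0, "ay": 0, "az": 0}
    - {"gripper": 0.1, "tx": -0.8, "ty": 0, "tz": 0, "ax": 0, "ay": 0, "az": 0}
    - {"gripper": 0.1, "tx": 0, "ty": 0, "tz": 0, "ax": -1, "ay": 0, "az": 0}
    - {"gripper": 0.1, "tx": 0, "ty": 0, "tz": 0, "ax": -1, "ay": 0, "az": 0}
    - {"gripper": 0.1, "tx": 0, "ty": 0, "tz": 0, "ax": -1, "ay": 0, "az": 0}
    - {"gripper": 0.1, "tx": 0, "ty": 0, "tz": 0, "ax": -1, "ay": 0, "az": 0}
    - {"gripper": 0.1, "tx": 0, "ty": 0, "tz": 0, "ax": -1, "ay": 0, "az": 0}
    - {"gripper": 0.1, "tx": 0, "ty": 0, "tz": 0, "ax": -1, "ay": 0, "az": 0}
    - {"gripper": 0.1, "tx": 0, "ty": 0, "tz": 0, "ax": -0.25, "ay": 0, "az": 0}

```text
t: 23.42
eef_pos: [0.4799, -0.3993, 0.3996]
ee_rot: [-2.681, 1.57, 2.169]
force: [0.3, 0.3, -1.4]
width: 0.0249
```

play_rows:
  steps:
    - {"gripper": 0.1, "tx": 0, "ty": 0.3, "tz": -0.96, "ax": 0, "ay": 0, "az": 0}
    - {"gripper": 0.1, "tx": 0, "ty": 0.3, "tz": -0.96, "ax": 0, "ay": 0, "az": 0}
    - {"gripper": 0.1, "tx": 0, "ty": 0.3, "tz": -0.96, "ax": 0, "ay": 0, "az": 0}
    - {"gripper": 0.1, "tx": 0, "ty": 0.3, "tz": -0.96, "ax": 0, "ay": 0, "az": 0}
    - {"gripper": 0.1, "tx": 0, "ty": 0.3, "tz": -0.96, "ax": 0, "ay": 0, "az": 0}
    - {"gripper": 0.1, "tx": 0, "ty": 0.3, "tz": -0.96, "ax": 0, "ay": 0, "az": 0}
    - {"gripper": 0.1, "tx": 0, "ty": 0.3, "tz": -0.96, "ax": 0, "ay": 0, "az": 0}
    - {"gripper": 0.1, "tx": 0, "ty": 0.3, "tz": -0.96, "ax": 0, "ay": 0, "az": 0}
    - {"gripper": 0.1, "tx": 0, "ty": 0.3, "tz": -0.96, "ax": 0, "ay": 0, "az": 0}
    - {"gripper": 0.1, "tx": 0, "ty": 0.3, "tz": -0.96, "ax": 0, "ay": 0, "az": 0}
    - {"gripper": 0.1, "tx": 0, "ty": 0.3, "tz": -0.96, "ax": 0, "ay": 0, "az": 0}
    - {"gripper": 0.1, "tx": 0, "ty": 0.3, "tz": -0.96, "ax": 0, "ay": 0, "az": 0}
    - {"gripper": 0.1, "tx": 0, "ty": 0.3, "tz": -0.96, "ax": 0, "ay": 0, "az": 0}
    - {"gripper": 0.1, "tx": 0, "ty": 0.3, "tz": -0.96, "ax": 0, "ay": 0, "az": 0}
    - {"gripper": 0.1, "tx": 0, "ty": 0.3, "tz": -0.96, "ax": 0, "ay": 0, "az": 0}
    - {"gripper": 0.1, "tx": 0, "ty": 0.3, "tz": -0.96, "ax": 0, "ay": 0, "az": 0}
    - {"gripper": 0.1, "tx": 0, "ty": 0.3, "tz": -0.96, "ax": 0, "ay": 0, "az": 0}
    - {"gripper": 0.1, "tx": 0, "ty": 0.3, "tz": -0.96, "ax": 0, "ay": 0, "az": 0}
    - {"gripper": 0.1, "tx": 0, "ty": 0.3, "tz": -0.96, "ax": 0, "ay": 0, "az": 0}
    - {"gripper": 0.1, "tx": 0, "ty": 0, "tz": 0, "ax": 0, "ay": 0, "az": 0}

```text
t: 25.08
eef_pos: [0.5624, 0.0745, 0.3995]
ee_rot: [2.616, 1.57, 1.178]
force: [0.0, -0.2, -1.6]
width: 0.0247
```

Run:
```python
from h import *
b=chest2w((-.045,0,.066)); plan(b,Rtool(np.radians(-82.5)))
st=telemetry.get_state(); print(st['t'],st['width'],st['force'])
for n in ("wrist","scene"):
    im=optics.grab_frame(n)[:,:,::-1].copy(); cv2.imwrite(f"pics/p_{n}.png",im)
```

```text
turn first (ax,ay,az)units: [ 0.022  -0.0068 -0.0039] then shift (new axes): [ 6.9009  0.235  -0.4977] | shift first(cur axes): [ 6.9014  0.2333 -0.4922]
tcp tgt [0.5666 0.0876 0.227 ] cur grasp [0.5624 0.0746 0.2405]
25.0833 0.024670071139156875 [ 0.0396 -0.1711 -1.5735]
```

View pics/p_wrist.png

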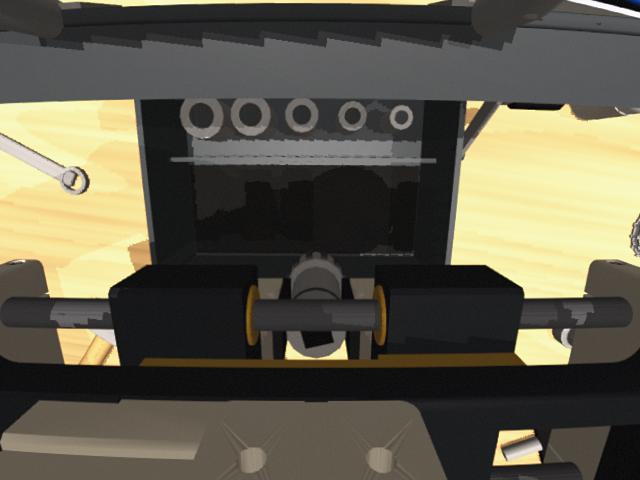

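View pics/p_scene.png

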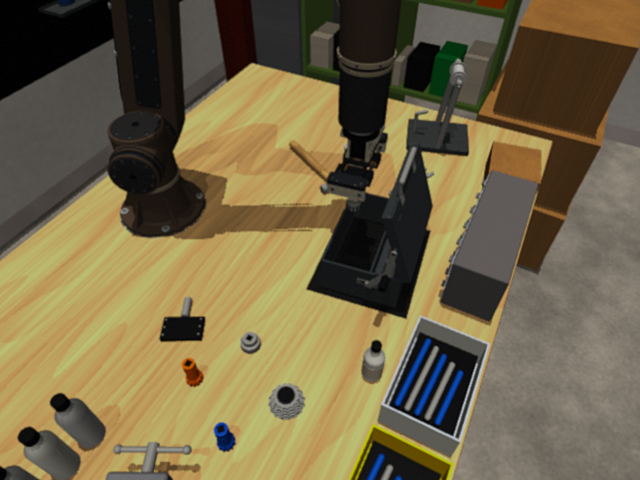

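play_rows:
  steps:
    - {"gripper": 0.1, "tx": 0, "ty": -0.365, "tz": -0.5, "ax": 0, "ay": 0, "az": 0}
    - {"gripper": 0.1, "tx": 0.5, "ty": 0, "tz": 0, "ax": 0, "ay": 0, "az": 0}
    - {"gripper": 0.1, "tx": 0.8, "ty": 0, "tz": 0, "ax": 0, "ay": 0, "az": 0}
    - {"gripper": 0.1, "tx": 0.8, "ty": 0, "tz": 0, "ax": 0, "ay": 0, "az": 0}
    - {"gripper": 0.1, "tx": 0.8, "ty": 0, "tz": 0, "ax": 0, "ay": 0, "az": 0}
    - {"gripper": 0.1, "tx": 0, "ty": 0, "tz": 0, "ax": 0, "ay": 0, "az": 0}

```text
t: 25.68
eef_pos: [0.5495, 0.0811, 0.3235]
ee_rot: [-1.406, 1.564, -2.847]
force: [-1.1, -0.4, -2.5]
width: 0.0247
```

Run:
```python
from h import *
b=chest2w((-.060,0,.066)); plan(b,Rtool(np.radians(-82.5)))
st=telemetry.get_state(); print(st['t'],st['width'],st['force'])
for n in ("wrist","scene"):
    im=optics.grab_frame(n)[:,:,::-1].copy(); cv2.imwrite(f"pics/p2_{n}.png",im)
    a=im[80:280,280:480]
    cv2.imwrite(f"pics/p2_{n}c.png",cv2.resize(a,None,fx=3,fy=3,interpolation=2)[:600])
```

```text
turn first (ax,ay,az)units: [-0.017   0.0104  0.0625] then shift (new axes): [ 3.8582  0.1113 -0.1717] | shift first(cur axes): [ 3.8572  0.1362 -0.1761]
tcp tgt [0.5517 0.0857 0.227 ] cur grasp [0.5485 0.0807 0.1645]
25.6833 0.024709137661754945 [-1.1161 -0.3842 -2.4934]
```

View pics/p2_wrist.png

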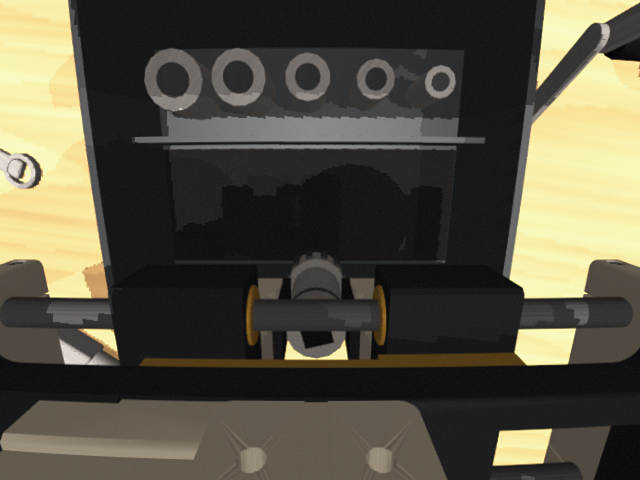

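View pics/p2_scenec.png

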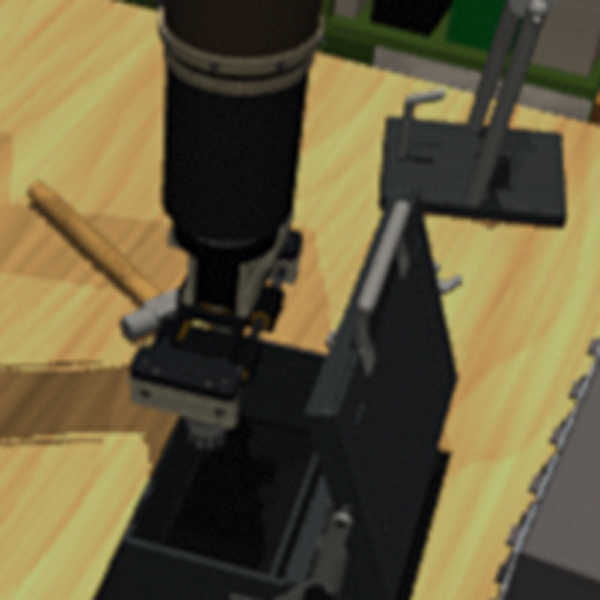

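play_rows:
  steps:
    - {"gripper": 0.1, "tx": 0, "ty": 0.15, "tz": -0.17, "ax": 0, "ay": 0, "az": 0}
    - {"gripper": 0.1, "tx": 0.6, "ty": 0, "tz": 0, "ax": 0, "ay": 0, "az": 0}
    - {"gripper": 0.1, "tx": 0.7, "ty": 0, "tz": 0, "ax": 0, "ay": 0, "az": 0}
    - {"gripper": 0.1, "tx": 0.7, "ty": 0, "tz": 0, "ax": 0, "ay": 0, "az": 0}
    - {"gripper": 0.1, "tx": 0.7, "ty": 0, "tz": 0, "ax": 0, "ay": 0, "az": 0}
    - {"gripper": 0.1, "tx": 0.7, "ty": 0, "tz": 0, "ax": 0, "ay": 0, "az": 0}
    - {"gripper": 0.1, "tx": 0.1, "ty": 0, "tz": 0, "ax": 0, "ay": 0, "az": 0}
    - {"gripper": 0.1, "tx": 0, "ty": 0, "tz": 0, "ax": 0, "ay": 0, "az": 0}

```text
t: 26.45
eef_pos: [0.5548, 0.0873, 0.24]
ee_rot: [-0.806, 1.57, -2.246]
force: [-0.3, 0.4, -2.0]
width: 0.0244
```

play_rows:
  steps:
    - {"gripper": 0.1, "tx": 0.1, "ty": 0, "tz": 0, "ax": 0, "ay": 0, "az": 0}
    - {"gripper": 0.1, "tx": 0, "ty": 0, "tz": 0, "ax": 0, "ay": 0, "az": 0}

```text
t: 26.62
eef_pos: [0.555, 0.0875, 0.2385]
ee_rot: [1.856, 1.569, 0.416]
force: [0.4, 0.1, -1.2]
width: 0.0246
```

play_rows:
  steps:
    - {"gripper": 0.1, "tx": 0.2, "ty": 0, "tz": 0, "ax": 0, "ay": 0, "az": 0}
    - {"gripper": 0.1, "tx": 0.15, "ty": 0, "tz": 0, "ax": 0, "ay": 0, "az": 0}
    - {"gripper": 0.1, "tx": 0, "ty": 0, "tz": 0, "ax": 0, "ay": 0, "az": 0}

```text
t: 26.87
eef_pos: [0.5541, 0.0871, 0.228]
ee_rot: [-1.561, 1.57, -3.001]
force: [0.6, 0.3, -2.1]
width: 0.0247
```

play_rows:
  steps:
    - {"gripper": 0.1, "tx": 0.04, "ty": 0, "tz": 0, "ax": 0, "ay": 0, "az": 0}
    - {"gripper": 0.1, "tx": 0, "ty": 0, "tz": 0, "ax": 0, "ay": 0, "az": 0}

```text
t: 27.03
eef_pos: [0.5544, 0.0872, 0.2274]
ee_rot: [-0.935, 1.571, -2.375]
force: [-0.1, -0.2, -1.2]
width: 0.0245
```

play_rows:
  steps:
    - {"gripper": 0.1, "tx": 0.04, "ty": 0, "tz": 0, "ax": 0, "ay": 0, "az": 0}
    - {"gripper": 0.1, "tx": 0, "ty": 0, "tz": 0, "ax": 0, "ay": 0, "az": 0}

```text
t: 27.2
eef_pos: [0.5546, 0.0872, 0.2272]
ee_rot: [1.38, 1.57, -0.06]
force: [-1.6, -1.1, 5.1]
width: 0.0246
```

play_rows:
  steps:
    - {"gripper": 0.5, "tx": 0, "ty": 0, "tz": 0, "ax": 0, "ay": 0, "az": 0}
    - {"gripper": 0.5, "tx": 0, "ty": 0, "tz": 0, "ax": 0, "ay": 0, "az": 0}
    - {"gripper": 0.5, "tx": 0, "ty": 0, "tz": 0, "ax": 0, "ay": 0, "az": 0}
    - {"gripper": 0.5, "tx": -0.4, "ty": 0, "tz": 0, "ax": 0, "ay": 0, "az": 0}
    - {"gripper": 0.5, "tx": -0.8, "ty": 0, "tz": 0, "ax": 0, "ay": 0, "az": 0}
    - {"gripper": 0.5, "tx": -0.9, "ty": 0, "tz": 0, "ax": 0, "ay": 0, "az": 0}
    - {"gripper": 0.5, "tx": -0.9, "ty": 0, "tz": 0, "ax": 0, "ay": 0, "az": 0}
    - {"gripper": 0.5, "tx": -0.9, "ty": 0, "tz": 0, "ax": 0, "ay": 0, "az": 0}
    - {"gripper": 0.5, "tx": 0, "ty": 0, "tz": 0, "ax": 0, "ay": 0, "az": 0}

```text
t: 27.95
eef_pos: [0.5558, 0.0875, 0.3295]
ee_rot: [1.748, 1.563, 0.309]
force: [0.3, -0.6, -0.0]
width: 0.0435
```

Run:
```python
from h import *
st=telemetry.get_state(); print(st['t'],st['width'],st['force'],st['eef_pos'],st['q'])
for n in ("wrist","scene","top"):
    im=optics.grab_frame(n)[:,:,::-1].copy(); cv2.imwrite(f"pics/q_{n}.png",im)
    a=im[150:310,310:470] if n=="scene" else im[140:280,210:370]
    cv2.imwrite(f"pics/q_{n}c.png",cv2.resize(a,None,fx=3.7,fy=3.7,interpolation=2)[:600])
for n in ("scene","top"):
    for r in finder.pinpoint("stay_knob",n)[:2]: print(n,r['confidence'],np.array(r['location'])[::-1])
```

```text
27.95 0.04349101966640481 [ 0.3046 -0.6384 -0.0217] [0.5558 0.0875 0.3295] [ 0.5047  0.2344 -0.3474  0.0018 -0.9813  1.197 ]
scene 0.69 [383.9 283.9]
top 0.6 [430.1 324.4]
top 0.5 [347.9 162.5]
```

View pics/q_wrist.png

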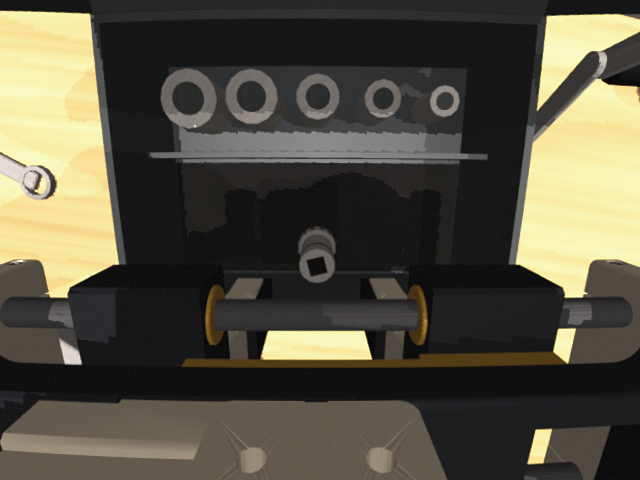

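View pics/q_scenec.png

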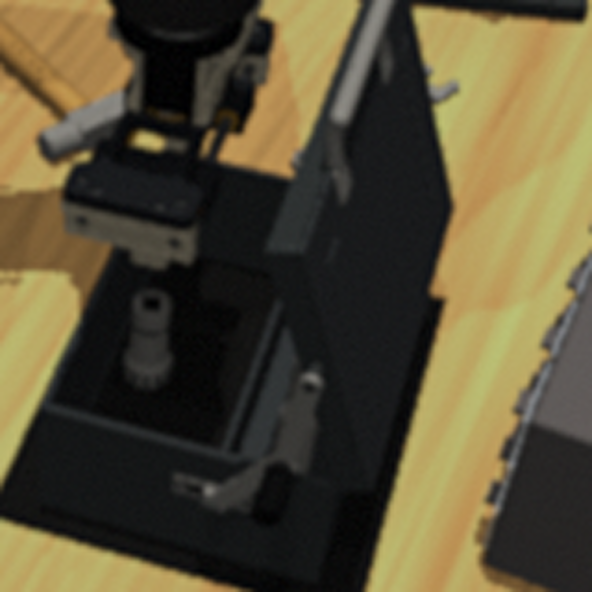

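View pics/q_topc.png

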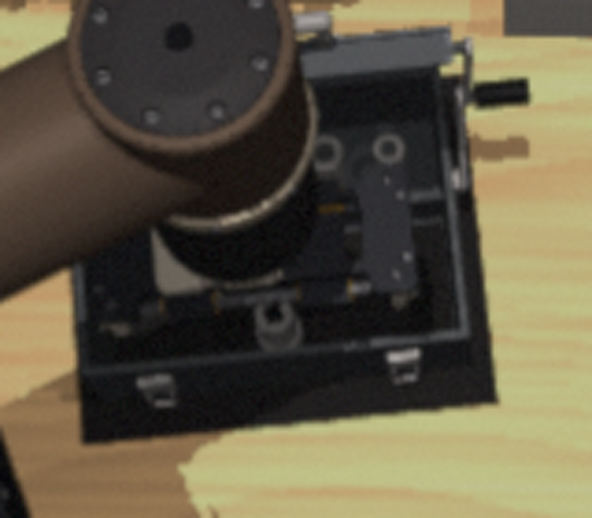

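Run:
```python
from h import *
K,e=tri([ray("top",(345.7,165.1)),ray("scene",(383.5,283))]); print("knob",K,e,w2chest(K))
S,e=tri([ray("top",(349,216.5)),ray("scene",(332.5,293.75))]); print("shut",w2chest(S))
def onplane(n,uv,y):
    o,d=ray(n,uv); c,s=np.cos(CH[2]),np.sin(CH[2]); nrm=np.array([-s,c,0]); q=np.array([CH[0],CH[1],0]); t=(y-nrm@(o-q))/(nrm@d); return w2chest(o+t*d)
print("plane locked",onplane("top",(345.7,165.1),-.168),onplane("scene",(383.5,283),-.168))
print("plane shut",onplane("top",(349,216.5),-.168),onplane("scene",(332.5,293.75),-.168))
print("foot",onplane("scene",(366.8,282.4),-.134))
for P in (w2chest(K),w2chest(S)):
    dz=P[2]-.065; print("foot x options",P[0]-np.sqrt(.0745**2-dz**2),P[0]+np.sqrt(.0745**2-dz**2))
```

```text
knob [ 0.6931 -0.0644  0.1305] [np.float64(0.000850364135535829), np.float64(0.000850364135535777)] [ 0.0606 -0.1672  0.1285]
shut [-0.0505 -0.1677  0.039 ]
plane locked [ 0.0615 -0.168   0.1234] [ 0.0615 -0.168   0.1302]
plane shut [-0.0478 -0.168   0.0306] [-0.0512 -0.168   0.0387]
foot [ 0.0195 -0.134   0.0714]
foot x options 0.021644404108349495 0.09951495879922229
foot x options -0.12026989967910098 0.019365965125854145
```

play_rows:
  steps:
    - {"gripper": 0.5, "tx": -0.8, "ty": 0, "tz": 0, "ax": 0, "ay": 0, "az": 0}
    - {"gripper": 0.5, "tx": -0.8, "ty": 0, "tz": 0.3, "ax": 0, "ay": 0, "az": 0}
    - {"gripper": 0.5, "tx": 0, "ty": 0, "tz": 1, "ax": 0, "ay": 0, "az": 0}
    - {"gripper": 0.5, "tx": 0, "ty": 0, "tz": 1, "ax": 0, "ay": 0, "az": 0}
    - {"gripper": 0.5, "tx": 0, "ty": 0, "tz": 1, "ax": 0, "ay": 0, "az": 0}
    - {"gripper": 0.5, "tx": 0, "ty": 0, "tz": 1, "ax": 0, "ay": 0, "az": 0}
    - {"gripper": 0.5, "tx": 0, "ty": 0, "tz": 1, "ax": 0, "ay": 0, "az": 0}
    - {"gripper": 0.5, "tx": 0, "ty": 0, "tz": 1, "ax": 0, "ay": 0, "az": 0}
    - {"gripper": 0.5, "tx": 0, "ty": 0, "tz": 1, "ax": 0, "ay": 0, "az": 0}
    - {"gripper": 0.5, "tx": 0, "ty": 0, "tz": 1, "ax": 0, "ay": 0, "az": 0}
    - {"gripper": 0.5, "tx": 0, "ty": 0, "tz": 1, "ax": 0, "ay": 0, "az": 0}
    - {"gripper": 0.5, "tx": 0, "ty": 0, "tz": 1, "ax": 0, "ay": 0, "az": 0}
    - {"gripper": 0.5, "tx": 0, "ty": 0, "tz": 1, "ax": 0, "ay": 0, "az": 0}

```text
t: 29.28
eef_pos: [0.5912, -0.1942, 0.3628]
ee_rot: [-1.749, 1.569, 3.094]
force: [0.2, -0.1, -0.7]
width: 0.0435
```

play_rows:
  steps:
    - {"gripper": 0.45, "tx": 0, "ty": 0, "tz": 0, "ax": 1, "ay": 0, "az": 0}
    - {"gripper": 0.45, "tx": 0, "ty": 0, "tz": 0, "ax": 1, "ay": 0, "az": 0}
    - {"gripper": 0.45, "tx": 0, "ty": 0, "tz": 0, "ax": 1, "ay": 0, "az": 0}
    - {"gripper": 0.45, "tx": 0, "ty": 0, "tz": 0, "ax": 1, "ay": 0, "az": 0}
    - {"gripper": 0.45, "tx": 0, "ty": 0, "tz": 0, "ax": 1, "ay": 0, "az": 0}
    - {"gripper": 0.45, "tx": 0, "ty": 0, "tz": 0, "ax": 1, "ay": 0, "az": 0}
    - {"gripper": 0.45, "tx": 0, "ty": 0, "tz": 0, "ax": 1, "ay": 0, "az": 0}
    - {"gripper": 0.45, "tx": 0, "ty": 0, "tz": 0, "ax": 1, "ay": 0, "az": 0}
    - {"gripper": 0.45, "tx": 0, "ty": 0, "tz": 0, "ax": 1, "ay": 0, "az": 0}
    - {"gripper": 0.45, "tx": 0, "ty": 0, "tz": 0, "ax": 1, "ay": 0, "az": 0}
    - {"gripper": 0.45, "tx": 0, "ty": 0, "tz": 0, "ax": 1, "ay": 0, "az": 0}
    - {"gripper": 0.45, "tx": 0, "ty": 0, "tz": 0, "ax": 1, "ay": 0, "az": 0}
    - {"gripper": 0.45, "tx": 0, "ty": 0, "tz": 0, "ax": 1, "ay": 0, "az": 0}
    - {"gripper": 0.45, "tx": 0, "ty": 0, "tz": 0, "ax": 1, "ay": 0, "az": 0}
    - {"gripper": 0.45, "tx": 0, "ty": 0, "tz": 0, "ax": 1, "ay": 0, "az": 0}
    - {"gripper": 0.45, "tx": 0, "ty": 0, "tz": 0, "ax": 0, "ay": 0, "az": 0}

```text
t: 30.62
eef_pos: [0.5911, -0.1929, 0.3628]
ee_rot: [-0.18, 1.569, 3.087]
force: [0.4, -0.5, 0.1]
width: 0.0395
```

```bash
cat >> h.py <<'E'
XC=np.array([np.cos(CH[2]),np.sin(CH[2]),0])
RK=Rtool(np.pi+CH[2],XC,np.radians(30))
E
python3 - <<'E'
from h import *
st=telemetry.get_state(); print(st['t'],st['width'],st['q'])
k=chest2w((.061,-.172,.1285)); print(k,RK)
plan(k-RK[:,0]*.08,RK)
E
```

```text
30.6167 0.03951680958518627 [-0.002   0.3019 -0.1693 -0.0001 -1.1018  0.1281]
[ 0.6941 -0.0691  0.1305] [[-0.0652  0.113  -0.9915]
 [ 0.4957 -0.8586 -0.1304]
 [-0.866  -0.5     0.    ]]
turn first (ax,ay,az)units: [-0.0494  0.0077 -4.9963] then shift (new axes): [ 0.6749  0.8571 -4.7306] | shift first(cur axes): [ 1.003   0.3828 -4.7346]
tcp tgt [ 0.7097 -0.1876  0.3375] cur grasp [ 0.5908 -0.1929  0.2038]
```

play_rows:
  steps:
    - {"gripper": 0.45, "tx": 0, "ty": 0, "tz": 0, "ax": 0, "ay": 0, "az": -1}
    - {"gripper": 0.45, "tx": 0, "ty": 0, "tz": 0, "ax": 0, "ay": 0, "az": -1}
    - {"gripper": 0.45, "tx": 0, "ty": 0, "tz": 0, "ax": 0, "ay": 0, "az": -1}
    - {"gripper": 0.45, "tx": 0, "ty": 0, "tz": 0, "ax": 0, "ay": 0, "az": -1}
    - {"gripper": 0.45, "tx": 0, "ty": 0, "tz": 0, "ax": 0, "ay": 0, "az": -1}
    - {"gripper": 0.45, "tx": 0, "ty": 0.17, "tz": -0.9, "ax": 0, "ay": 0, "az": 0}
    - {"gripper": 0.45, "tx": 0, "ty": 0.17, "tz": -0.9, "ax": 0, "ay": 0, "az": 0}
    - {"gripper": 0.45, "tx": 0, "ty": 0.17, "tz": -0.9, "ax": 0, "ay": 0, "az": 0}
    - {"gripper": 0.45, "tx": 0, "ty": 0.17, "tz": -0.9, "ax": 0, "ay": 0, "az": 0}
    - {"gripper": 0.45, "tx": 0, "ty": 0.17, "tz": -0.9, "ax": 0, "ay": 0, "az": 0}
    - {"gripper": 0.45, "tx": 0, "ty": 0, "tz": 0, "ax": 0, "ay": 0, "az": 0}
    - {"gripper": 0.45, "tx": 0, "ty": 0, "tz": 0, "ax": 0, "ay": 0, "az": 0}

```text
t: 31.62
eef_pos: [0.7059, -0.1963, 0.3508]
ee_rot: [-1.568, 1.046, 1.707]
force: [0.2, -0.8, 0.1]
width: 0.0394
```

```bash
cat > lookk.py <<'E'
from h import *
import sys
tag=sys.argv[1]
st=telemetry.get_state(); print(st['t'],st['width'],st['q'],st['force'])
plan(chest2w((.061,-.172,.1285)),RK)
for n in ("wrist","scene"):
    T=camT(n,st)
    im=optics.grab_frame(n)[:,:,::-1].copy()
    for y in (-.15,-.168,-.186):
        u=proj(n,chest2w((.061,y,.1285)),T)[0]; print(n,u)
        if n=="wrist": cv2.circle(im,tuple(int(round(v)) for v in u),3,(0,0,255),1)
    cv2.imwrite(f"pics/k{tag}_{n}.png",im)
    if n=="scene":
        a=im[150:310,310:470]; cv2.imwrite(f"pics/k{tag}_{n}c.png",cv2.resize(a,None,fx=3.7,fy=3.7,interpolation=2)[:600])
E
python3 lookk.py 1
```

```text
31.6167 0.0394167117738552 [-0.1714  0.5675  0.3667 -0.4978 -1.547   0.3621] [ 0.207  -0.8404  0.1062]
turn first (ax,ay,az)units: [0.0183 0.0279 0.0101] then shift (new axes): [ 3.8272 -0.0171 -0.1975] | shift first(cur axes): [ 3.8266 -0.0127 -0.2087]
tcp tgt [ 0.7045 -0.1479  0.2682] cur grasp [ 0.695  -0.1174  0.2132]
wrist [308.1943 275.514 ]
wrist [307.8532 259.3091]
wrist [307.4773 241.3455]
scene [385.3076 277.1204]
scene [383.2113 283.4381]
scene [381.0657 289.9032]
```

View pics/k1_wrist.png

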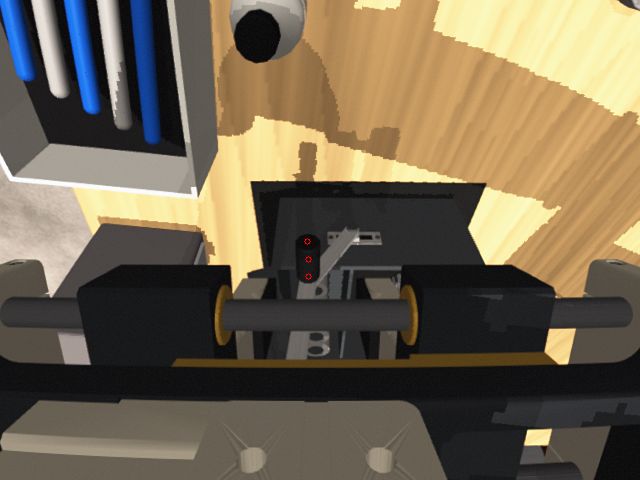

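View pics/k1_scenec.png

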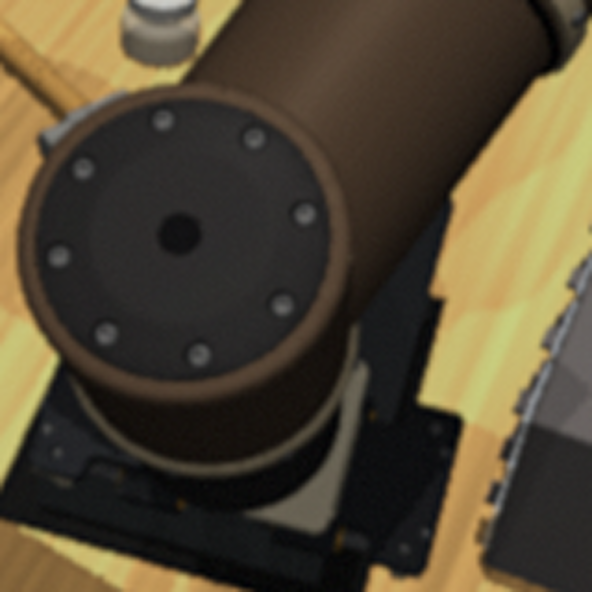

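play_rows:
  steps:
    - {"gripper": 0.45, "tx": 0.3, "ty": 0, "tz": -0.2, "ax": 0, "ay": 0, "az": 0}
    - {"gripper": 0.45, "tx": 0.7, "ty": 0, "tz": 0, "ax": 0, "ay": 0, "az": 0}
    - {"gripper": 0.45, "tx": 0.7, "ty": 0, "tz": 0, "ax": 0, "ay": 0, "az": 0}
    - {"gripper": 0.45, "tx": 0.6, "ty": 0, "tz": 0, "ax": 0, "ay": 0, "az": 0}
    - {"gripper": 0.45, "tx": 0, "ty": 0, "tz": 0, "ax": 0, "ay": 0, "az": 0}

```text
t: 32.13
eef_pos: [0.7053, -0.1655, 0.3006]
ee_rot: [-1.564, 1.045, 1.709]
force: [-0.4, 0.7, -1.0]
width: 0.0393
```

```bash
python3 lookk.py 2
```

```text
32.1333 0.03932811600259198 [-0.1327  0.5859  0.2856 -0.5095 -1.443   0.3749] [-0.3723  0.6645 -0.9607]
turn first (ax,ay,az)units: [-0.0049  0.036   0.023 ] then shift (new axes): [ 1.4743  0.0417 -0.061 ] | shift first(cur axes): [ 1.474   0.0452 -0.0666]
tcp tgt [ 0.7045 -0.1479  0.2682] cur grasp [ 0.6942 -0.0864  0.1631]
wrist [311.8138 305.4044]
wrist [311.5555 286.3433]
wrist [311.2614 264.5021]
scene [385.3076 277.1204]
scene [383.2113 283.4381]
scene [381.0657 289.9032]
```

View pics/k2_wrist.png

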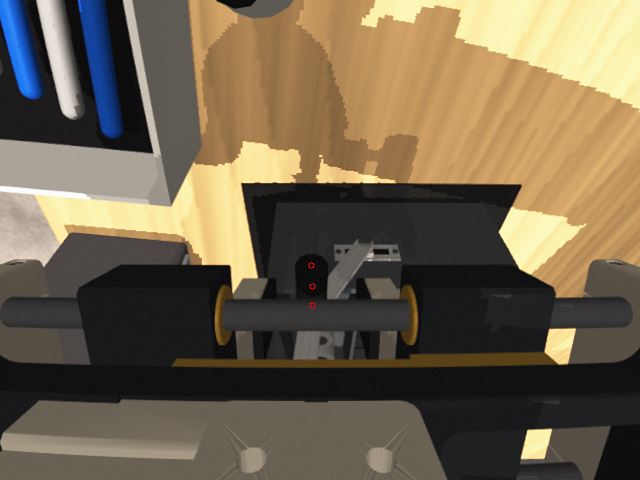

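play_rows:
  steps:
    - {"gripper": 0.45, "tx": 0.5, "ty": 0.04, "tz": -0.06, "ax": 0, "ay": 0, "az": 0}
    - {"gripper": 0.45, "tx": 0.5, "ty": 0, "tz": 0, "ax": 0, "ay": 0, "az": 0}
    - {"gripper": 0.45, "tx": 0.4, "ty": 0, "tz": 0, "ax": 0, "ay": 0, "az": 0}
    - {"gripper": 0.45, "tx": 0, "ty": 0, "tz": 0, "ax": 0, "ay": 0, "az": 0}
    - {"gripper": 0.45, "tx": 0, "ty": 0, "tz": 0, "ax": 0, "ay": 0, "az": 0}

```text
t: 32.65
eef_pos: [0.7055, -0.1503, 0.2718]
ee_rot: [-1.567, 1.047, 1.705]
force: [0.4, -0.7, 0.6]
width: 0.0393
```

play_rows:
  steps:
    - {"gripper": 0.1, "tx": 0, "ty": 0, "tz": 0, "ax": 0, "ay": 0, "az": 0}
    - {"gripper": 0.1, "tx": 0, "ty": 0, "tz": 0, "ax": 0, "ay": 0, "az": 0}
    - {"gripper": 0.1, "tx": 0, "ty": 0, "tz": 0, "ax": 0, "ay": 0, "az": 0}
    - {"gripper": 0.1, "tx": 0, "ty": 0, "tz": 0, "ax": 0, "ay": 0, "az": 0}
  newtons: 25

```text
t: 32.98
eef_pos: [0.7058, -0.1509, 0.2732]
ee_rot: [-1.572, 1.047, 1.701]
force: [-4.0, 0.4, 0.7]
width: 0.0185
```

```bash
python3 lookk.py 3
```

```text
32.9833 0.018527709658384753 [-0.1137  0.6005  0.2484 -0.5163 -1.3841  0.3855] [-4.0074  0.406   0.6501]
turn first (ax,ay,az)units: [ 0.0024 -0.0046 -0.002 ] then shift (new axes): [ 0.2361 -0.0087  0.0353] | shift first(cur axes): [ 0.2361 -0.0087  0.0355]
tcp tgt [ 0.7045 -0.1479  0.2682] cur grasp [ 0.6955 -0.0721  0.1355]
wrist [317.5277 333.9126]
wrist [317.6251 313.5785]
wrist [317.7386 289.6537]
scene [385.3076 277.1204]
scene [383.2113 283.4381]
scene [381.0657 289.9032]
```

View pics/k3_wrist.png

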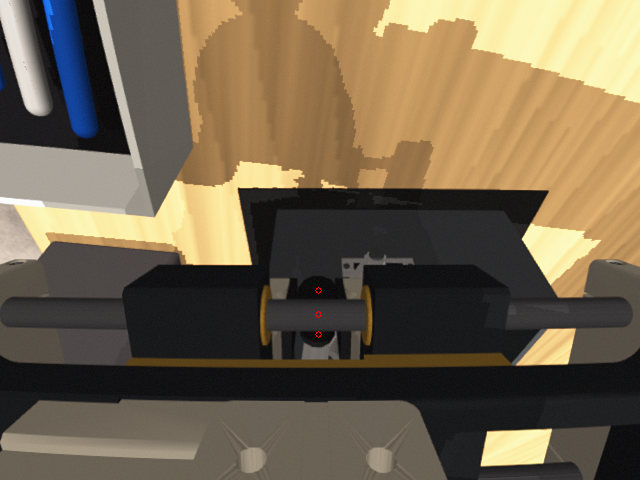

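```bash
cat > tab.py <<'E'
from h import *
import sys
def row(p0,p1):
    P=lambda p:.0745*np.array([np.cos(np.radians(p)),np.sin(np.radians(p))])
    d=(P(p1)-P(p0))/.025; return -.866*d[1],-.5*d[1],-d[0]
if __name__=="__main__":
    a=float(sys.argv[1]);n=int(sys.argv[2]);s=float(sys.argv[3])
    for i in range(n): print("%.1f->%.1f: tx %.3f ty %.3f tz %.3f"%((a+i*s,a+(i+1)*s)+row(a+i*s,a+(i+1)*s)))
E
cat > kn.py <<'E'
from h import *
st=telemetry.get_state();T=toolT(st); g=w2chest(T[:3,3]+T[:3,0]*.159)
f=np.array([.0205,.065]); r=g[[0,2]]-[0,.005]-f
c,s=np.cos(CH[2]),np.sin(CH[2]);F=st['force'];Fc=np.array([c*F[0]+s*F[1],-s*F[0]+c*F[1],F[2]])
u=r/np.hypot(*r); t=np.array([-u[1],u[0]])
print("t",st['t'],"grasp chest",g,"R",np.hypot(*r),"phi",np.degrees(np.arctan2(r[1],r[0])),"w",st['width'])
print("Fchest",Fc,"radial",Fc[[0,2]]@u,"tang",Fc[[0,2]]@t)
E
python3 kn.py; python3 tab.py 57 12 4
```

```text
t 33.0833 grasp chest [ 0.0616 -0.1752  0.1334] R 0.07556118024551316 phi 57.07362345126928 w 0.017290059684434304
Fchest [-2.3412 -1.3873  1.047 ] radial -0.39375793226727185 tang 2.534201663377925
57.0->61.0: tx -0.093 ty -0.054 tz 0.178
61.0->65.0: tx -0.082 ty -0.047 tz 0.185
65.0->69.0: tx -0.070 ty -0.041 tz 0.191
69.0->73.0: tx -0.059 ty -0.034 tz 0.197
73.0->77.0: tx -0.047 ty -0.027 tz 0.201
77.0->81.0: tx -0.034 ty -0.020 tz 0.204
81.0->85.0: tx -0.022 ty -0.013 tz 0.206
85.0->89.0: tx -0.009 ty -0.005 tz 0.208
89.0->93.0: tx 0.003 ty 0.002 tz 0.208
93.0->97.0: tx 0.016 ty 0.009 tz 0.207
97.0->101.0: tx 0.028 ty 0.016 tz 0.205
101.0->105.0: tx 0.041 ty 0.023 tz 0.203
```

play_rows:
  steps:
    - {"gripper": 0.1, "tx": -0.093, "ty": -0.054, "tz": 0.178, "ax": 0, "ay": 0, "az": 0}
    - {"gripper": 0.1, "tx": -0.082, "ty": -0.047, "tz": 0.185, "ax": 0, "ay": 0, "az": 0}
    - {"gripper": 0.1, "tx": 0, "ty": 0, "tz": 0, "ax": 0, "ay": 0, "az": 0}

```text
t: 33.33
eef_pos: [0.6958, -0.1522, 0.2783]
ee_rot: [-1.57, 1.047, 1.702]
force: [-0.3, -2.2, -0.7]
width: 0.0171
```

```bash
python3 kn.py
```

```text
t 33.3333 grasp chest [ 0.0518 -0.1752  0.1386] R 0.07540970682451938 phi 65.45583597110287 w 0.01706004204833903
Fchest [-0.5586 -2.1503 -0.7142] radial -0.8817272159630221 tang 0.21140360138719436
```

play_rows:
  steps:
    - {"gripper": 0.1, "tx": -0.07, "ty": -0.041, "tz": 0.191, "ax": 0, "ay": 0, "az": 0}
    - {"gripper": 0.1, "tx": -0.059, "ty": -0.034, "tz": 0.197, "ax": 0, "ay": 0, "az": 0}
    - {"gripper": 0.1, "tx": 0, "ty": 0, "tz": 0, "ax": 0, "ay": 0, "az": 0}

```text
t: 33.58
eef_pos: [0.686, -0.1535, 0.2819]
ee_rot: [-1.569, 1.047, 1.703]
force: [0.0, -2.6, -1.8]
width: 0.0172
```

```bash
python3 kn.py
```

```text
t 33.5833 grasp chest [ 0.0419 -0.1751  0.1421] R 0.07524047036251355 phi 73.49585301006735 w 0.017158401107579123
Fchest [-0.3122 -2.6211 -1.7636] radial -1.7796336141467735 tang -0.20165430802364534
```

play_rows:
  steps:
    - {"gripper": 0.1, "tx": -0.045, "ty": -0.026, "tz": 0.2, "ax": 0, "ay": 0, "az": 0}
    - {"gripper": 0.1, "tx": -0.032, "ty": -0.019, "tz": 0.204, "ax": 0, "ay": 0, "az": 0}
    - {"gripper": 0.1, "tx": 0, "ty": 0, "tz": 0, "ax": 0, "ay": 0, "az": 0}

```text
t: 33.83
eef_pos: [0.676, -0.1547, 0.2839]
ee_rot: [-1.569, 1.047, 1.703]
force: [-0.2, -3.7, -1.9]
width: 0.0175
```

```bash
python3 kn.py; python3 lookk.py 4 >/dev/null
python3 - <<'E'
from h import *
im=optics.grab_frame("top")[:,:,::-1]; a=im[110:280,210:370]; cv2.imwrite("pics/k4_topc.png",cv2.resize(a,None,fx=3.5,fy=3.5,interpolation=2))
E
```

```text
t 33.8333 grasp chest [ 0.0318 -0.1751  0.1442] R 0.07505192415302417 phi 81.34481362079616 w 0.01753110179883861
Fchest [-0.6995 -3.6486 -1.8622] radial -1.9462579782321971 tang 0.41127372860769795
```

View pics/k4_wrist.png

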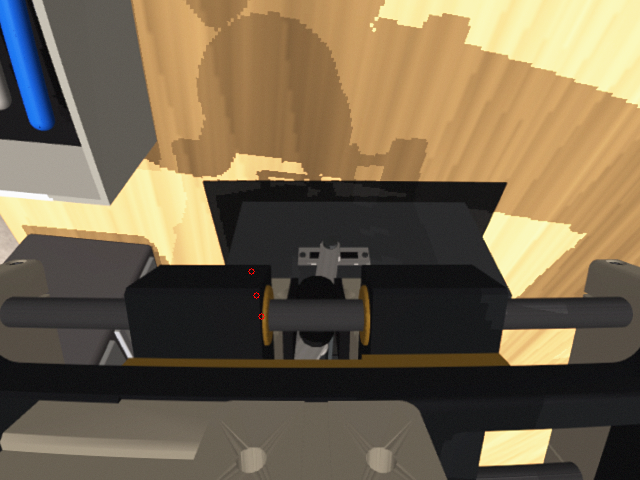

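View pics/k4_topc.png

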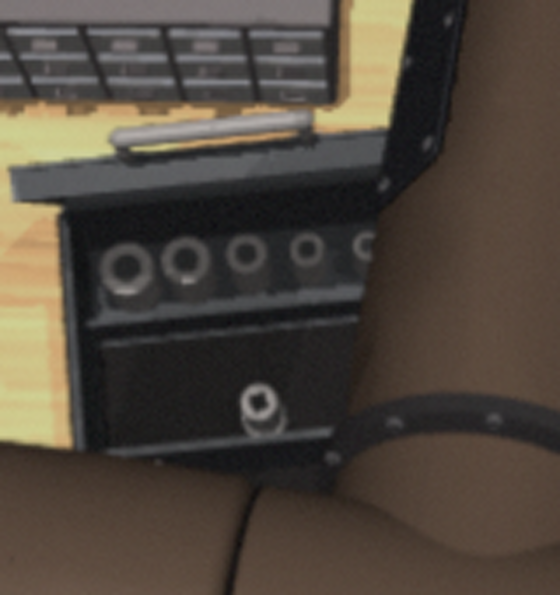

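View pics/k4_scene.png

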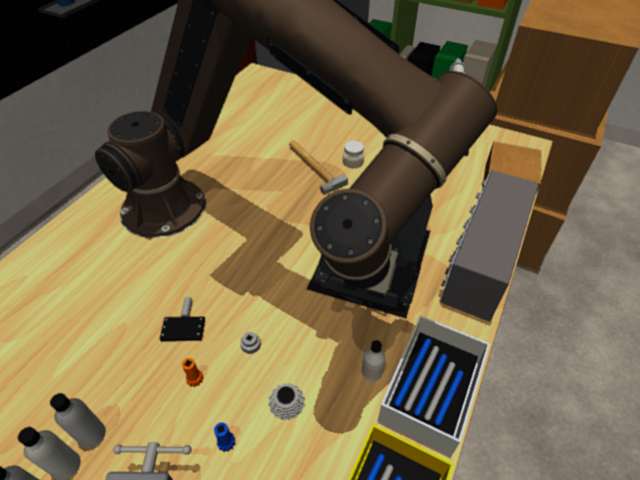

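Run:
```python
from h import *
T=toolT();R=T[:3,:3]
for L in (.05,.1,.12,.15,.2):
    W=T[:3,3]-R[:,0]*L; print(L,W,proj("scene",W)[0])
    if L>=.1:
        for m in (.1,.19,.25):
            for nm,v in (("-ty",-R[:,1]),("tz",R[:,2]),("-tz",-R[:,2])):
                Q=W+v*m; print("   ",nm,m,Q,proj("scene",Q)[0],proj("top",Q)[0],w2chest(Q))
```

```text
0.05 [ 0.6803 -0.1793  0.327 ] [361.868  258.3795]
0.1 [ 0.6835 -0.2041  0.3703] [359.2229 252.1103]
    -ty 0.1 [ 0.6722 -0.1183  0.4203] [376.3485 193.5089] [379.9955 125.1848] [ 0.0329 -0.2179  0.4183]
    tz 0.1 [ 0.5844 -0.2172  0.3703] [299.9906 236.4339] [427.5137 178.6324] [-0.0671 -0.3045  0.3683]
    -tz 0.1 [ 0.7827 -0.1911  0.3703] [422.2742 268.7968] [412.6334  86.1966] [ 0.1329 -0.3045  0.3683]
    -ty 0.19 [ 0.6621 -0.041   0.4653] [391.0486 143.1628] [340.0704 119.2811] [ 0.0329 -0.14    0.4633]
    tz 0.19 [ 0.4951 -0.2289  0.3704] [249.7177 223.1283] [434.3297 223.0689] [-0.1571 -0.3045  0.3684]
    -tz 0.19 [ 0.8719 -0.1793  0.3703] [482.5278 284.7423] [406.1275  47.6312] [ 0.2229 -0.3045  0.3683]
    -ty 0.25 [0.6553 0.0106 0.4953] [400.49   110.8056] [311.1873 115.121 ] [ 0.0329 -0.088   0.4933]
    tz 0.25 [ 0.4357 -0.2367  0.3704] [217.7025 214.6547] [438.8867 253.583 ] [-0.2171 -0.3045  0.3684]
    -tz 0.25 [ 0.9314 -0.1715  0.3703] [524.6577 295.8912] [401.8729  23.0026] [ 0.2829 -0.3045  0.3683]
0.12 [ 0.6848 -0.214   0.3877] [358.0649 249.3658]
    -ty 0.1 
[... 2200 characters left out ...]
.4569] [425.4358 255.4594] [446.148   62.1231] [ 0.1329 -0.3545  0.4549]
    -ty 0.19 [ 0.6686 -0.0905  0.5519] [389.4387 112.9824] [371.7439  94.369 ] [ 0.0329 -0.1899  0.5499]
    tz 0.19 [ 0.5017 -0.2785  0.457 ] [228.1827 204.6531] [472.4189 209.3527] [-0.1571 -0.3545  0.455 ]
    -tz 0.19 [ 0.8784 -0.2289  0.4569] [495.5685 273.5352] [438.2265  21.2031] [ 0.2229 -0.3545  0.4549]
    -ty 0.25 [ 0.6618 -0.039   0.5819] [400.2261  76.5811] [341.097   88.7615] [ 0.0329 -0.138   0.5799]
    tz 0.25 [ 0.4422 -0.2863  0.457 ] [192.1912 195.3881] [477.8862 242.4986] [-0.2171 -0.3545  0.455 ]
    -tz 0.25 [ 0.9379 -0.2211  0.4569] [544.9751 286.2729] [433.0412  -4.7652] [ 0.2829 -0.3545  0.4549]
```

Run:
```python
from h import *
im=optics.grab_frame("top")[:,:,::-1]; cv2.imwrite("pics/k5_top.png",im)
```

```text
(no output)
```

View pics/k5_top.png

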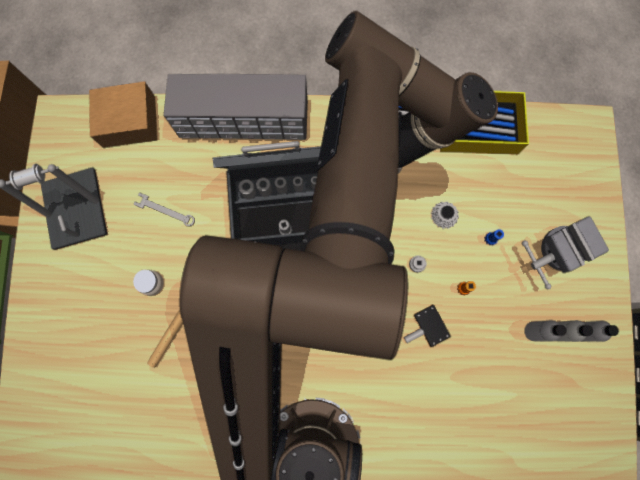

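play_rows:
  steps:
    - {"gripper": 0.1, "tx": -0.03, "ty": 0.005, "tz": 0.206, "ax": 0, "ay": 0, "az": 0}
    - {"gripper": 0.1, "tx": -0.009, "ty": -0.005, "tz": 0.208, "ax": 0, "ay": 0, "az": 0}
    - {"gripper": 0.1, "tx": 0.003, "ty": 0.002, "tz": 0.208, "ax": 0, "ay": 0, "az": 0}
    - {"gripper": 0.1, "tx": 0, "ty": 0, "tz": 0, "ax": 0, "ay": 0, "az": 0}
  newtons: 30

```text
t: 34.37
eef_pos: [0.6603, -0.1569, 0.2842]
ee_rot: [-1.567, 1.047, 1.705]
force: [-0.7, -2.1, -2.4]
width: 0.0171
```

```bash
python3 kn.py; python3 tab.py 93 28 4
```

```text
t 34.3667 grasp chest [ 0.0158 -0.1751  0.1445] R 0.07469420532870905 phi 93.60426098708506 w 0.017118747155759183
Fchest [-0.9196 -1.9822 -2.4371] radial -2.3744300984654885 tang 1.0709677307914691
93.0->97.0: tx 0.016 ty 0.009 tz 0.207
97.0->101.0: tx 0.028 ty 0.016 tz 0.205
101.0->105.0: tx 0.041 ty 0.023 tz 0.203
105.0->109.0: tx 0.053 ty 0.030 tz 0.199
109.0->113.0: tx 0.065 ty 0.037 tz 0.194
113.0->117.0: tx 0.076 ty 0.044 tz 0.189
117.0->121.0: tx 0.087 ty 0.050 tz 0.182
121.0->125.0: tx 0.098 ty 0.057 tz 0.174
125.0->129.0: tx 0.108 ty 0.063 tz 0.166
129.0->133.0: tx 0.118 ty 0.068 tz 0.157
133.0->137.0: tx 0.127 ty 0.074 tz 0.147
137.0->141.0: tx 0.136 ty 0.078 tz 0.136
141.0->145.0: tx 0.144 ty 0.083 tz 0.125
145.0->149.0: tx 0.151 ty 0.087 tz 0.113
149.0->153.0: tx 0.158 ty 0.091 tz 0.101
153.0->157.0: tx 0.163 ty 0.094 tz 0.088
157.0->161.0: tx 0.168 ty 0.097 tz 0.075
161.0->165.0: tx 0.172 ty 0.099 tz 0.061
165.0->169.0: tx 0.176 ty 0.101 tz 0.047
169.0->173.0: tx 0.178 ty 0.103 tz 0.033
173.0->177.0: tx 0.179 ty 0.104 tz 0.018
177.0->181.0: tx 0.180 ty 0.104 tz 0.004
181.0->185.0: tx 0.180 ty 0.104 tz -0.011
185.0->189.0: tx 0.179 ty 0.103 tz -0.025
189.0->193.0: tx 0.177 ty 0.102 tz -0.040
193.0->197.0: tx 0.174 ty 0.100 tz -0.054
197.0->201.0: tx 0.170 ty 0.098 tz -0.068
201.0->205.0: tx 0.166 ty 0.096 tz -0.081
```

play_rows:
  steps:
    - {"gripper": 0.1, "tx": 0.007, "ty": 0.004, "tz": 0.104, "ax": 0, "ay": 0, "az": 0}
    - {"gripper": 0.1, "tx": 0.01, "ty": 0.006, "tz": 0.103, "ax": 0, "ay": 0, "az": 0}
    - {"gripper": 0.1, "tx": 0.013, "ty": 0.008, "tz": 0.103, "ax": 0, "ay": 0, "az": 0}
    - {"gripper": 0.1, "tx": 0.016, "ty": 0.009, "tz": 0.102, "ax": 0, "ay": 0, "az": 0}
    - {"gripper": 0.1, "tx": 0.019, "ty": 0.011, "tz": 0.102, "ax": 0, "ay": 0, "az": 0}
    - {"gripper": 0.1, "tx": 0.022, "ty": 0.013, "tz": 0.101, "ax": 0, "ay": 0, "az": 0}
    - {"gripper": 0.1, "tx": 0.025, "ty": 0.014, "tz": 0.1, "ax": 0, "ay": 0, "az": 0}
    - {"gripper": 0.1, "tx": 0.028, "ty": 0.016, "tz": 0.099, "ax": 0, "ay": 0, "az": 0}
    - {"gripper": 0.1, "tx": 0, "ty": 0, "tz": 0, "ax": 0, "ay": 0, "az": 0}

```text
t: 35.12
eef_pos: [0.6409, -0.1595, 0.28]
ee_rot: [-1.569, 1.047, 1.703]
force: [-2.8, 0.3, -4.4]
width: 0.0171
```

```bash
python3 kn.py; python3 lookk.py 6 >/dev/null
```

```text
t 35.1167 grasp chest [-0.0037 -0.1752  0.1403] R 0.07432628476582165 phi 108.96858321658301 w 0.017100511447918756
Fchest [-2.7287  0.6111 -4.442 ] radial -3.3138708837568704 tang 4.0243856714777175
```

View pics/k6_wrist.png

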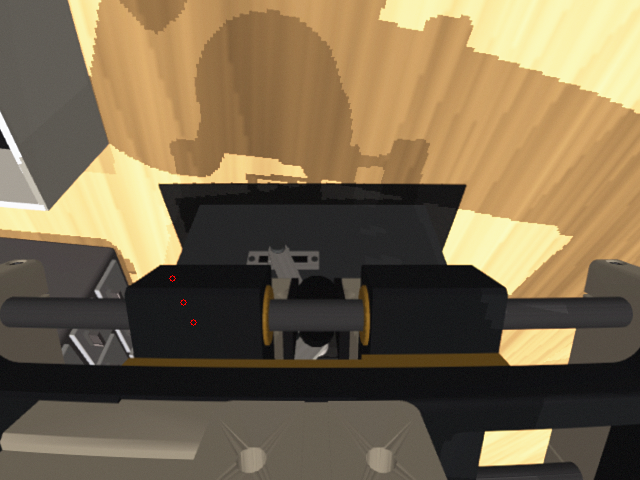

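play_rows:
  steps:
    - {"gripper": 0.1, "tx": 0.031, "ty": 0.018, "tz": 0.098, "ax": 0, "ay": 0, "az": 0}
    - {"gripper": 0.1, "tx": 0.034, "ty": 0.019, "tz": 0.096, "ax": 0, "ay": 0, "az": 0}
    - {"gripper": 0.1, "tx": 0.037, "ty": 0.021, "tz": 0.095, "ax": 0, "ay": 0, "az": 0}
    - {"gripper": 0.1, "tx": 0.039, "ty": 0.023, "tz": 0.094, "ax": 0, "ay": 0, "az": 0}
    - {"gripper": 0.1, "tx": 0.042, "ty": 0.024, "tz": 0.092, "ax": 0, "ay": 0, "az": 0}
    - {"gripper": 0.1, "tx": 0.045, "ty": 0.026, "tz": 0.09, "ax": 0, "ay": 0, "az": 0}
    - {"gripper": 0.1, "tx": 0.048, "ty": 0.028, "tz": 0.088, "ax": 0, "ay": 0, "az": 0}
    - {"gripper": 0.1, "tx": 0.05, "ty": 0.029, "tz": 0.086, "ax": 0, "ay": 0, "az": 0}
    - {"gripper": 0.1, "tx": 0, "ty": 0, "tz": 0, "ax": 0, "ay": 0, "az": 0}

```text
t: 35.97
eef_pos: [0.6228, -0.1619, 0.2704]
ee_rot: [-1.569, 1.047, 1.703]
force: [0.2, 2.4, -9.4]
width: 0.0175
```

```bash
python3 kn.py
```

```text
t 35.9667 grasp chest [-0.0218 -0.1752  0.1307] R 0.07404365355973884 phi 124.88276126706793 w 0.017502980851613753
Fchest [ 0.4653  2.37   -9.3952] radial -7.973217897621967 tang 4.991404706396871
```

play_rows:
  steps:
    - {"gripper": 0.1, "tx": 0.081, "ty": 0.046, "tz": 0.062, "ax": 0, "ay": 0, "az": 0}
    - {"gripper": 0.1, "tx": 0.055, "ty": 0.032, "tz": 0.082, "ax": 0, "ay": 0, "az": 0}
    - {"gripper": 0.1, "tx": 0.058, "ty": 0.033, "tz": 0.08, "ax": 0, "ay": 0, "az": 0}
    - {"gripper": 0.1, "tx": 0.06, "ty": 0.035, "tz": 0.077, "ax": 0, "ay": 0, "az": 0}
    - {"gripper": 0.1, "tx": 0.062, "ty": 0.036, "tz": 0.075, "ax": 0, "ay": 0, "az": 0}
    - {"gripper": 0.1, "tx": 0.065, "ty": 0.038, "tz": 0.072, "ax": 0, "ay": 0, "az": 0}
    - {"gripper": 0.1, "tx": 0.067, "ty": 0.039, "tz": 0.069, "ax": 0, "ay": 0, "az": 0}
    - {"gripper": 0.1, "tx": 0.069, "ty": 0.04, "tz": 0.067, "ax": 0, "ay": 0, "az": 0}
    - {"gripper": 0.1, "tx": 0, "ty": 0, "tz": 0, "ax": 0, "ay": 0, "az": 0}

```text
t: 36.72
eef_pos: [0.6082, -0.164, 0.2555]
ee_rot: [-1.568, 1.047, 1.704]
force: [-4.6, 2.6, -6.0]
width: 0.0171
```

```bash
python3 kn.py
```

```text
t 36.7167 grasp chest [-0.0367 -0.1753  0.1158] R 0.07326832083780664 phi 141.30339315813706 w 0.017090136194459513
Fchest [-4.2656  3.1409 -5.9626] radial -0.39863824584852725 tang 7.320389395574367
```

play_rows:
  steps:
    - {"gripper": 0.1, "tx": 0.071, "ty": 0.041, "tz": 0.06, "ax": 0, "ay": 0, "az": 0}
    - {"gripper": 0.1, "tx": 0.073, "ty": 0.042, "tz": 0.06, "ax": 0, "ay": 0, "az": 0}
    - {"gripper": 0.1, "tx": 0.075, "ty": 0.043, "tz": 0.057, "ax": 0, "ay": 0, "az": 0}
    - {"gripper": 0.1, "tx": 0.076, "ty": 0.044, "tz": 0.053, "ax": 0, "ay": 0, "az": 0}
    - {"gripper": 0.1, "tx": 0.078, "ty": 0.045, "tz": 0.05, "ax": 0, "ay": 0, "az": 0}
    - {"gripper": 0.1, "tx": 0.08, "ty": 0.046, "tz": 0.048, "ax": 0, "ay": 0, "az": 0}
    - {"gripper": 0.1, "tx": 0.081, "ty": 0.047, "tz": 0.045, "ax": 0, "ay": 0, "az": 0}
    - {"gripper": 0.1, "tx": 0.082, "ty": 0.047, "tz": 0.042, "ax": 0, "ay": 0, "az": 0}
    - {"gripper": 0.1, "tx": 0, "ty": 0, "tz": 0, "ax": 0, "ay": 0, "az": 0}

```text
t: 37.47
eef_pos: [0.5981, -0.1653, 0.2375]
ee_rot: [-1.569, 1.047, 1.703]
force: [-4.4, 1.6, -6.2]
width: 0.0167
```

```bash
python3 kn.py;python3 lookk.py 7 >/dev/null
```

```text
t 37.4667 grasp chest [-0.0469 -0.1754  0.0978] R 0.07288881754910875 phi 157.56892512285737 w 0.016719404493272354
Fchest [-4.1484  2.1165 -6.1872] radial 1.4736267967771046 tang 7.301966019810079
```

View pics/k7_scene.png

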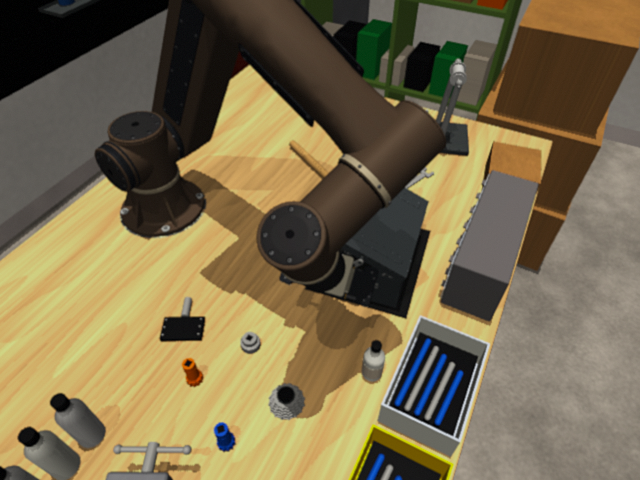

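play_rows:
  steps:
    - {"gripper": 0.1, "tx": 0.083, "ty": 0.048, "tz": 0.041, "ax": 0, "ay": 0, "az": 0}
    - {"gripper": 0.1, "tx": 0.084, "ty": 0.049, "tz": 0.038, "ax": 0, "ay": 0, "az": 0}
    - {"gripper": 0.1, "tx": 0.085, "ty": 0.049, "tz": 0.034, "ax": 0, "ay": 0, "az": 0}
    - {"gripper": 0.1, "tx": 0.086, "ty": 0.05, "tz": 0.03, "ax": 0, "ay": 0, "az": 0}
    - {"gripper": 0.1, "tx": 0.087, "ty": 0.05, "tz": 0.026, "ax": 0, "ay": 0, "az": 0}
    - {"gripper": 0.1, "tx": 0.088, "ty": 0.051, "tz": 0.023, "ax": 0, "ay": 0, "az": 0}
    - {"gripper": 0.1, "tx": 0.089, "ty": 0.051, "tz": 0.019, "ax": 0, "ay": 0, "az": 0}
    - {"gripper": 0.1, "tx": 0.089, "ty": 0.051, "tz": 0.015, "ax": 0, "ay": 0, "az": 0}
    - {"gripper": 0.1, "tx": 0, "ty": 0, "tz": 0, "ax": 0, "ay": 0, "az": 0}
  newtons: 40

```text
t: 38.32
eef_pos: [0.593, -0.1659, 0.2177]
ee_rot: [-1.571, 1.047, 1.701]
force: [-2.6, 2.1, -7.9]
width: 0.017
```

```bash
python3 kn.py
```

```text
t 38.3167 grasp chest [-0.0518 -0.1754  0.078 ] R 0.07275452140831372 phi 173.64842340734518 w 0.016993304841877638
Fchest [-2.3066  2.3887 -7.8656] radial 1.4223068670481338 tang 8.072478735783793
```

play_rows:
  steps:
    - {"gripper": 0.1, "tx": 0.09, "ty": 0.052, "tz": 0.012, "ax": 0, "ay": 0, "az": 0}
    - {"gripper": 0.1, "tx": 0.09, "ty": 0.052, "tz": 0.008, "ax": 0, "ay": 0, "az": 0}
    - {"gripper": 0.1, "tx": 0.09, "ty": 0.052, "tz": 0.004, "ax": 0, "ay": 0, "az": 0}
    - {"gripper": 0.1, "tx": 0.09, "ty": 0.052, "tz": 0, "ax": 0, "ay": 0, "az": 0}
    - {"gripper": 0.1, "tx": 0.09, "ty": 0.052, "tz": -0.003, "ax": 0, "ay": 0, "az": 0}
    - {"gripper": 0.1, "tx": 0.09, "ty": 0.052, "tz": -0.007, "ax": 0, "ay": 0, "az": 0}
    - {"gripper": 0.1, "tx": 0.09, "ty": 0.052, "tz": -0.011, "ax": 0, "ay": 0, "az": 0}
    - {"gripper": 0.1, "tx": 0.089, "ty": 0.051, "tz": -0.014, "ax": 0, "ay": 0, "az": 0}
    - {"gripper": 0.1, "tx": 0, "ty": 0, "tz": 0, "ax": 0, "ay": 0, "az": 0}

```text
t: 39.07
eef_pos: [0.5936, -0.1659, 0.1971]
ee_rot: [-1.572, 1.047, 1.7]
force: [1.4, 2.5, -6.9]
width: 0.0169
```

```bash
python3 kn.py; python3 lookk.py 8 > /dev/null
```

```text
t 39.0667 grasp chest [-0.0512 -0.1754  0.0574] R 0.07278026433303748 phi -170.06191448401046 w 0.01690567455728542
Fchest [ 1.7284  2.3188 -6.8888] radial -0.5135744961785154 tang 7.083695130124936
```

View pics/k8_wrist.png

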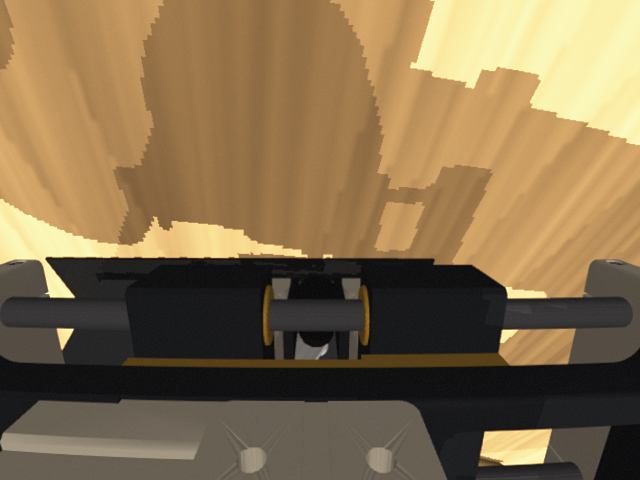

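View pics/k8_scene.png

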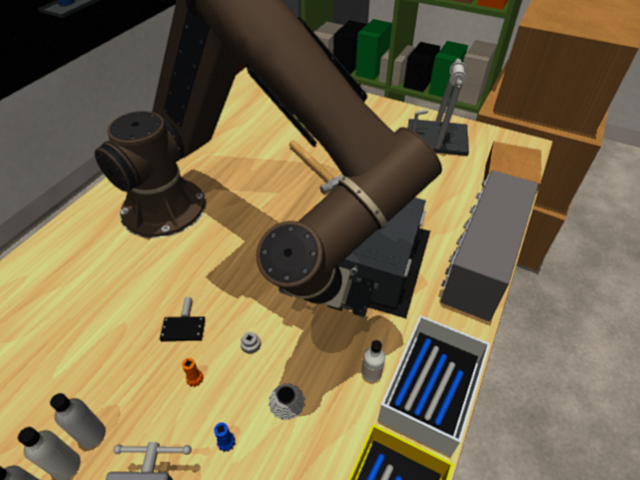

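play_rows:
  steps:
    - {"gripper": 0.1, "tx": 0.089, "ty": 0.051, "tz": -0.019, "ax": 0, "ay": 0, "az": 0}
    - {"gripper": 0.1, "tx": 0.088, "ty": 0.051, "tz": -0.022, "ax": 0, "ay": 0, "az": 0}
    - {"gripper": 0.1, "tx": 0.044, "ty": 0.025, "tz": -0.013, "ax": 0, "ay": 0, "az": 0}
    - {"gripper": 0.1, "tx": 0, "ty": 0, "tz": 0, "ax": 0, "ay": 0, "az": 0}

```text
t: 39.5
eef_pos: [0.5948, -0.1657, 0.1918]
ee_rot: [-1.572, 1.047, 1.701]
force: [0.6, 2.3, -0.9]
width: 0.0171
```

```bash
python3 kn.py
```

```text
t 39.5 grasp chest [-0.0501 -0.1753  0.0521] R 0.07280012614246713 phi -165.776068903195 w 0.01709888900647986
Fchest [ 0.8888  2.1885 -0.9105] radial -0.6378354692710533 tang 1.1010075303014315
```

play_rows:
  steps:
    - {"gripper": 0.1, "tx": 0.022, "ty": 0.013, "tz": -0.007, "ax": 0, "ay": 0, "az": 0}
    - {"gripper": 0.1, "tx": 0, "ty": 0, "tz": 0, "ax": 0, "ay": 0, "az": 0}

```text
t: 39.67
eef_pos: [0.5948, -0.1657, 0.1915]
ee_rot: [-1.572, 1.047, 1.701]
force: [-0.5, 2.2, 4.2]
width: 0.0167
```

```bash
python3 kn.py;  python3 - <<'E'
from h import *
for n in ("scene","top"):
    im=optics.grab_frame(n)[:,:,::-1]; a=im[170:320,310:460] if n=="scene" else im[110:280,210:370]
    cv2.imwrite(f"pics/m_{n}c.png",cv2.resize(a,None,fx=3.5,fy=3.5,interpolation=2))
E
```

```text
t 39.6667 grasp chest [-0.05   -0.1753  0.0518] R 0.07279477495659153 phi -165.54891007320833 w 0.016734042370890254
Fchest [-0.1642  2.2856  4.2344] radial -0.8977098416382137 tang -4.14136911523859
```

View pics/m_scenec.png

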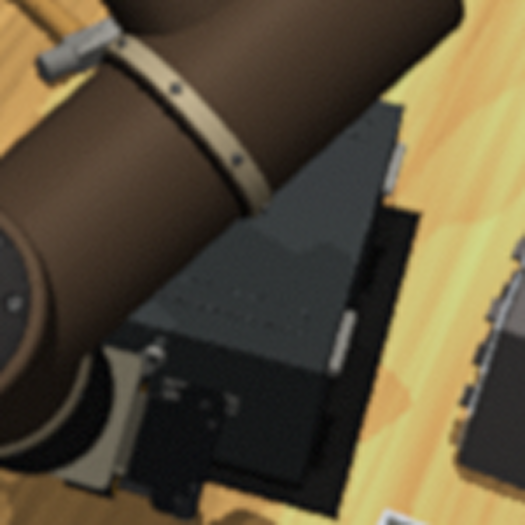

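View pics/m_topc.png

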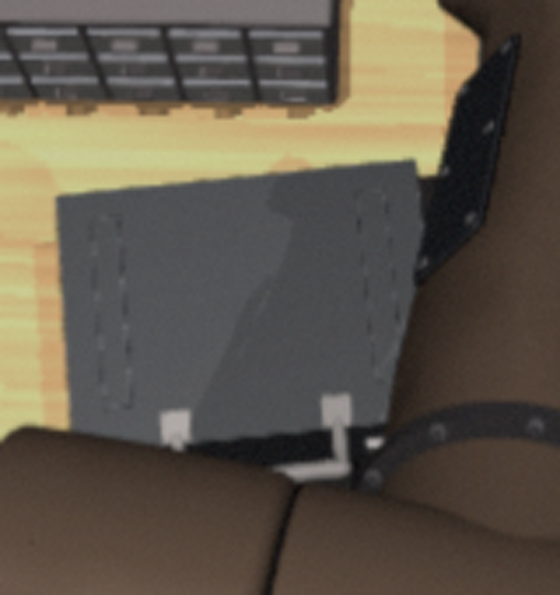

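play_rows:
  steps:
    - {"gripper": 0.4, "tx": -0.01, "ty": 0, "tz": 0, "ax": 0, "ay": 0, "az": 0}
    - {"gripper": 0.4, "tx": 0, "ty": 0, "tz": 0, "ax": 0, "ay": 0, "az": 0}
    - {"gripper": 0.4, "tx": 0, "ty": 0, "tz": 0, "ax": 0, "ay": 0, "az": 0}
    - {"gripper": 0.4, "tx": 0, "ty": 0, "tz": 0, "ax": 0, "ay": 0, "az": 0}
    - {"gripper": 0.4, "tx": -0.3, "ty": 0, "tz": 0, "ax": 0, "ay": 0, "az": 0}
    - {"gripper": 0.4, "tx": -0.6, "ty": 0, "tz": 0, "ax": 0, "ay": 0, "az": 0}
    - {"gripper": 0.4, "tx": -0.8, "ty": 0, "tz": 0, "ax": 0, "ay": 0, "az": 0}
    - {"gripper": 0.4, "tx": -0.9, "ty": 0, "tz": 0, "ax": 0, "ay": 0, "az": 0}
    - {"gripper": 0.4, "tx": -0.9, "ty": 0, "tz": 0, "ax": 0, "ay": 0, "az": 0}
    - {"gripper": 0.4, "tx": -0.9, "ty": 0, "tz": 0, "ax": 0, "ay": 0, "az": 0}
    - {"gripper": 0.4, "tx": -0.9, "ty": 0, "tz": 0, "ax": 0, "ay": 0, "az": 0}
    - {"gripper": 0.4, "tx": -0.9, "ty": 0, "tz": 0, "ax": 0, "ay": 0, "az": 0}
    - {"gripper": 0.4, "tx": 0, "ty": 0, "tz": 0, "ax": 0, "ay": 0, "az": 0}

```text
t: 40.85
eef_pos: [0.6055, -0.2455, 0.33]
ee_rot: [-1.581, 1.052, 1.691]
force: [1.0, 0.1, 1.7]
width: 0.0348
```

```bash
python3 kn.py;  python3 - <<'E'
from h import *
for n in ("scene","top"):
    im=optics.grab_frame(n)[:,:,::-1]; cv2.imwrite(f"pics/n_{n}.png",im); a=im[170:320,310:460] if n=="scene" else im[110:280,210:370]
    cv2.imwrite(f"pics/n_{n}c.png",cv2.resize(a,None,fx=3.5,fy=3.5,interpolation=2))
E
```

```text
t 40.85 grasp chest [-0.049  -0.2565  0.1899] R 0.1385988891186851 phi 120.11831223797063 w 0.0347690931133842
Fchest [ 1.0469 -0.059   1.7192] radial 0.9617976552970028 tang -1.7682550257226395
```

View pics/n_scene.png

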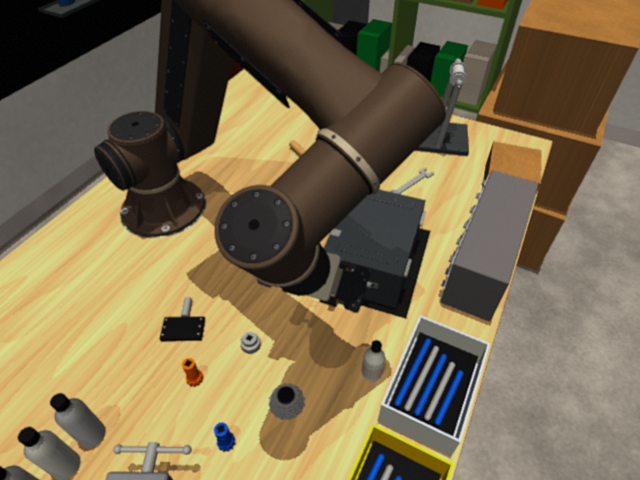

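View pics/n_top.png

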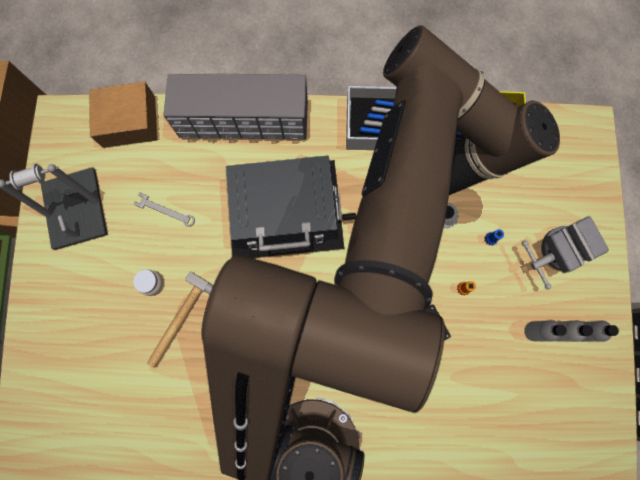

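Run:
```python
import cv2,numpy as np
for n,box in (("top",(150,255,222,340)),("scene",(195,275,400,460))):
    a=cv2.imread(f"pics/a_{n}.png",0);b=cv2.imread(f"pics/n_{n}.png",0)
    y0,y1,x0,x1=box
    M=np.eye(2,3,dtype=np.float32)
    t=cv2.GaussianBlur(a[y0:y1,x0:x1],(0,0),1);s=cv2.GaussianBlur(b[y0:y1,x0:x1],(0,0),1)
    cc,M=cv2.findTransformECC(t,s,M,cv2.MOTION_EUCLIDEAN,(3,200,1e-6)); print(n,cc,M.round(4).tolist())
    # displacement of box centre
    c=np.array([(x1-x0)/2,(y1-y0)/2,1]); print((M@c-c[:2]).round(2))
A=np.hstack([cv2.resize(cv2.imread(f"pics/{k}_top.png")[145:260,215:365],None,fx=2.6,fy=2.6,interpolation=2) for k in "an"]); cv2.imwrite("pics/cmp.png",A)
```

```text
top 0.9931412754955034 [[1.0, 0.0013000000035390258, -0.004100000020116568], [-0.0013000000035390258, 1.0, 0.0860000029206276]]
[0.06 0.01]
scene 0.9989899941942564 [[1.0, 0.0010000000474974513, -0.10570000112056732], [-0.0010000000474974513, 1.0, 0.1256999969482422]]
[-0.07  0.1 ]
```

View pics/cmp.png

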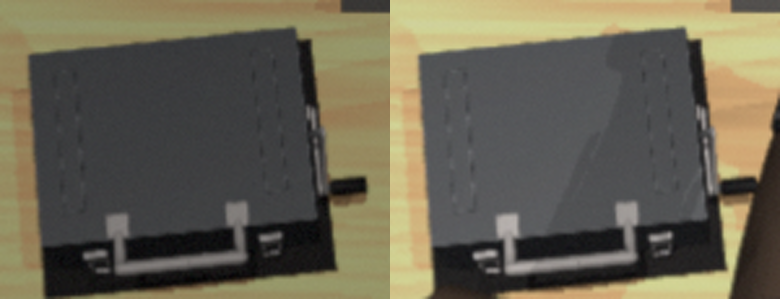

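```bash
python3 -c "
from station import job_done,telemetry
print(telemetry.get_state()['t']); print(job_done())"
```

```text
40.95
the job is handed in; nothing more can be done
None
```

The long steel socket is standing upright in the front bay, the chest is closed, and I handed the job in at about 41 s of the 72 s allowed.

- **Opening:** I raised the lid by its bar to the stop, reached at about 75°, with a pull of about 7 N. Then I eased it down about 5° until the stay took the load, and it stood by itself when I let go.
- **Closing:** I drew the knob forward over dead centre and kept hold of it all the way down. The lid drove the knob with 4–8 N until it seated, so it never dropped.

**Last checks:**
- Before-and-after pictures match for the chest to about 0.1 pixel (about 0.3 mm), so it had not moved.
- The lid, bar and knob are back in their shut positions. The gripper was open and touching nothing at hand-in.
- The last view of the socket was with the lid open, standing in the bay. It cannot be seen now that the lid is shut.
- The neighbouring tools look undisturbed where they are visible. The arm hid a few of them in the final top view.

**Off-plan:** The force at the bar rose to about 19 N at around 39° because my arc was a couple of millimetres off. I corrected the path there, and the chest had not moved when I compared it at the end. Near shut, the knob height I computed was up to about 8 mm above the one measured from the first pictures. I went by the seating force and the matching pictures instead.

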